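Refit the spares carousel and hold its nail tin to the front

TASK

The spares carousel has just been oiled, so fit the two rings that keep its tray on the spindle: slip the wide flat washer over the spindle right down onto the centre column, then the taller, narrower collar right down onto the washer. Then turn the carousel until the open tin of nails (the others are lidded jars) stands squarely at the brass pointer on the base, and finish while still holding the carousel there with the gripper: it runs freely, and I want it kept still while I tighten the collar and take nails. Leave the barrel tap and the pliers where they lie.

Things in the scene. Friction and masses are not known exactly. Their poses are not given: they have to be found in the camera images.
- carousel_base: fixed foot of the carousel, a dark wooden disc 176 mm across standing on the worktop; origin on the spindle axis at worktop height, z up. Its -x axis is the front: there a small brass pointer bracket (43 mm high, 134 mm from the axis) shows where the chosen container must stand. It faces roughly towards the robot. Behind it a wall cabinet overhangs, from 0.28 m above the worktop up, 0.10 m or more behind the spindle
- tray: wooden tray 236 mm across with four containers fixed on it; turns freely about the spindle either way without stops or detents (0.4 N at the rim), stays where left. Origin on the spindle axis at worktop height, z up, turning with it; tray top at 32 mm. The nail tin is on its -x axis: the job is done when tray -x lies along base -x. The dark steel centre column, 31 mm across, turns with it
- seat (a point): top of the centre column, on the spindle axis, 122 mm above the worktop: the washer's underside rests here when home
- spindle_tip (a point): tip of the fixed upright steel spindle, 14 mm thick, on the carousel's axis, 44 mm above the seat (166 mm above the worktop); its last 6 mm taper to 7 mm
- tin_spot (a point): centre of the underside of the open nail tin, on the tray's top, 68 mm from the spindle axis; turns with the tray. The tin is 74 mm across, 61 mm high, the only container without a lid
- jar_spot (a point): centre of the underside of the glass jar opposite the tin: with a lid, 62 mm across, 86 mm high (top 118 mm above the worktop), 68 mm from the axis; two equal jars stand a quarter turn to either side
- front_spot (a point): the point, fixed to the base, where tin_spot must come to lie: in front of the spindle on the pointer's side, 68 mm from the axis
- finial_0 (a point): top centre of a turned wooden finial, a round upright handle 16 mm thick, 32 mm tall (86 to 118 mm above the worktop), 109 mm from the axis, 45 degrees from the tin towards the tray's -y. It stands on a thin brass rail (5 mm thick, 68 mm above the worktop) fixed round the tray. It does not turn in itself, but fingers can slip round it
- finial_1 (a point): top of the next finial, 90 degrees further anticlockwise seen from above; same size
- finial_2 (a point): top of the third finial, 180 degrees from finial_0; same size
- finial_3 (a point): top of the fourth finial, 45 degrees from the tin (towards the tray's +y); same size
- washer: loose brass thrust washer lying flat on the worktop: 46 mm across, 8 mm thick, hole 18 mm; origin at the centre of its underside, z along its axis
- collar: loose steel collar standing on the worktop: 34 mm across, 24 mm tall, hole 17 mm; origin at the centre of its underside, z along its axis. Home, its underside is 8 mm above the seat
- barrel_tap: brass barrel tap lying loose, about 104 x 33 x 47 mm; bystander, origin at the centre of its underside
- pliers: pliers lying loose, 165 x 49 x 12 mm; bystander, origin at the centre of their underside
Things that resemble listed ones, but are neither listed nor needed, are in the scene too. Leave any turquoise look-alike of the washer alone.

How it is judged:
On the way, in this order (a step that is already met when the one before it is completed fails the run):
1. the washer lies home, flat on the centre column (horizontal distance between washer and seat below 0.004 m and z of washer in the frame of seat between -0.002 and 0.002 m and angle between washer's own z axis and vertical below 0.08 rad), for 0.2 s.
2. the collar lies home on the washer (all of step 1 and horizontal distance between collar and seat below 0.004 m and z of collar in the frame of seat between 0.006 and 0.0105 m and angle between collar's own z axis and vertical below 0.08 rad), for 0.2 s.
3. the nail tin is held still at the pointer by the gripper (all of step 2 and horizontal distance between tin_spot and front_spot below 0.007 m and angular speed of tray below 0.06 rad/s and contact force between the fingers and tray above 2 N), for 0.3 s.
At the end, for the whole second after the job is handed in: Washer flat on the centre column and collar flat on the washer (heights within 2 mm, on the spindle); middle of the nail tin within 7 mm of its place at the pointer; tray not turning; the fingers hold the carousel (over 2 N) and keep holding (all of step 3); the arm keeps its last pose, push and grip.
It fails at once if the barrel tap is disturbed (distance of barrel_tap from where it was at the start of the episode above 0.03 m).
It fails at once if the pliers are disturbed (distance of pliers from where it was at the start of the episode above 0.03 m).
It also fails if it takes over 72 s, if anything falls off the work surface, if the arm or the gripper's body presses on something with over 40 N, if the wrist force passes 120 N, or if a joint passes its speed limit or range.

ROBOT

A 7-joint arm with a two-finger parallel gripper is mounted at the origin on a cart in front of the work surface, level with it; the furniture and walls round the work are solid. World frame = base frame: x ahead of the robot, y to its left, z up, the work surface at z = 0. Lengths are in m, angles in rad, forces in N, time in s.
With the tool pointing down it reaches from about 0.4 to 0.85 m from the base axis. Payload 4.5 kg.
Tool frame: the origin (TCP) lies on the centre line of the jaws, within the pads' length; the fingertips stand 14 mm ahead of it and the grasp point (between the pads) lies 5 mm behind it (r.tcp_to_tips is the z of the fingertips in the tool frame, in m); z points along the fingers, y is the direction in which the jaws open and shut (so a half turn about z gives the same grasp; the last joint's range is limited). The gripper opens to 88 mm and grips with 3 to 60 N. Pads are 18 mm wide; open, the fingers measure 123 mm over their backs; the gripper's body (75 mm by 187 mm) begins 45 mm behind the grasp point.
Start: joints at [1.319, 0.689, -0.195, 1.565, 0.157, 0.902, -0.215], TCP at [0.176, -0.6, 0.228] pointing down, gripper open.
Joint ranges: [-3.01, 3.01], [-0.46, 2.08], [-1.47, 1.51], [0.13, 2.56], [-1, 4.14], [0.04, 2.09], [-2.66, 2.66]. Speed limits (rad/s): [2.57, 2.57, 3.14, 3.14, 3.14, 3.14, 3.14].

INTERFACE

Orientations are given as a unit quaternion [x, y, z, w].
In Python, from plant import r, viewer gives the robot as it stands.
- The arm moves only by the shell command python3 -m inch 'ROWS' [FORCE]. ROWS is JSON, a list of rows, each a list of 3 entries, a list of its own where there are three numbers: the closure, from 0 (fully open) to 1 (shut), then the shift along the tool's x, y, z in cm, then the turn about the tool's z in degrees. In form: [[fingers, [x, y, z], yaw], ...]. A call has 1 to 20 rows; each row is the pose to reach, as a shift and turn from the pose commanded when the call began, along the tool's axes at that moment; what a row does not reach only later rows make up. A row lasts 1/10 s, in which the tool goes at most 50 mm and 8.59 degrees, less where a joint would pass 70% of its speed; a pose out of reach is approached as far as the arm can. A call with a gripper value outside its range is refused whole. The fingers move at their own pace and stop on an object; FORCE is the grip in N (left out, the last holds). Time passes only in rows, so rows that repeat a pose let the fingers close. It gives the time, the measured TCP pose, the force and the opening at its end, in the units of the state.
- r.get_state(): the state, without advancing time (a new reading comes with each control period).
- viewer.snapshot(name): name is "scene" or "top" or "wrist"; returns the picture (420x560x3 uint8, red, green, blue); there is no depth.
- viewer.camera_params(name): a dict with "intrinsics" (3x3 intrinsics, pixels), "k1" (the pictures are not rectified: a ray, as slopes to the right and down, at radius r is drawn at 1 + k1 r^2 times it, then the intrinsics apply), "world_to_cam" (4x4, takes a point from world to camera coordinates). Camera axes: x right, y up, looking along -z (the intrinsics and any distortion apply to the point x, -y, -z); pixel columns grow to the right and rows downward; lengths in m; the calibration is good to about 2 mm. A picture is of the moment at which its call begins: read the wrist's pose just before it. camera_params takes no time and is no camera call; for the wrist camera it gives the pose at the moment of the call.
- r.finish_job(): hands the job in, once; it reports no verdict.
Trained networks look in the newest picture that a camera, given by its name, has taken for a name from the list of things; names that differ only in an ending like _2 or _b are one class to them, and where a whole thing is asked for, a point or a joint stands for the part that bears it (a point fixed in the world has none). Each returns a list of dicts, best first, with "p" (0 to 1); they miss things now and then, are a little off and sometimes report something else, mostly with a low value. They report only what shows in the picture. A call takes as long as a camera call. They do not tell look-alikes from the thing itself.
- viewer.outline_of(camera, name): "pixels" (420x560 bool, what is visible of it) and "bbox" ([left, top, width, height] in pixels, round what is visible of it).
The state is a dict: "clock": time; "q": joint angles; "qd": joint speeds; "joint_torque": joint torques, N m; "tool_pos": TCP position; "eef_rot": TCP orientation; "contact_force": force on the tool from outside, world axes, zero at the start; "moment": the same for the moment, N m; "opening": opening from 0.0 (shut) to 1.0 (fully open).
Only numpy, scipy, OpenCV 4.12 (cv2) and the standard library are available. Lean on these libraries where they do the work, as an engineer would, in place of code of your own. Each camera call takes 0.05 s, during which the arm holds its last target.

## Working session

There is one attempt and no reset: what is moved stays moved. The work goes in short steps, Python scripts to look and compute and a shell command to move; the robot and the scene stay as the last step left them, time stands still between calls to the robot, and variables do not carry over. Pictures are saved under pics/ and viewed, and the job is handed in when it is done.

```bash
ls; mkdir -p pics; python3 - <<'E'
from plant import r, viewer
import cv2
print(r.get_state())
for n in ("scene","top","wrist"):
    im=viewer.snapshot(n); cv2.imwrite(f"pics/{n}0.png",im[:,:,::-1])
    p=viewer.camera_params(n); print(n,p)
E
```

```text
pics
{'clock': 0.0, 'q': array([ 1.31879037,  0.69000069, -0.19450823,  1.56631725,  0.15733753,
        0.90247421, -0.2150988 ]), 'qd': array([ 0.00019465, -0.00223293, -0.00020135,  0.00246405,  0.00064094,
       -0.00059077,  0.00119483]), 'joint_torque': array([ 5.03220926e-04, -5.27559221e+01, -1.26697876e+00, -1.53432101e+01,
       -5.27083862e-02,  6.62515798e-03,  1.76433932e-04]), 'tool_pos': array([ 0.17596978, -0.59905888,  0.2275066 ]), 'eef_rot': array([ 9.89799127e-01,  1.42467098e-01, -2.05936151e-04, -8.78448971e-04]), 'contact_force': array([ 0.32473845, -0.5683636 ,  0.27302714]), 'moment': array([ 0.01890037, -0.0015837 ,  0.00551792]), 'opening': 1.0019330844762109}
scene {'intrinsics': array([[529.76637028,   0.        , 278.65961968],
       [  0.        , 529.76637028, 210.05063945],
       [  0.        ,   0.        ,   1.        ]]), 'k1': 0.03889008634207142, 'world_to_cam': array([[-0.49405812, -0.86925577, -0.01734849,  0.50697798],
       [ 0.52811351, -0.31589479,  0.78823004, -0.28365811],
       [-0.69065382,  0.38026948,  0.61513611, -1.01684158],

[... 389 characters left out ...]
 -0.58127351],
       [-0.3253386 , -0.05614205,  0.94392948, -1.45112393],
       [ 0.        ,  0.        ,  0.        ,  1.        ]])}
wrist {'intrinsics': array([[342.05800369,   0.        , 282.0103482 ],
       [  0.        , 342.05800369, 212.60553641],
       [  0.        ,   0.        ,   1.        ]]), 'k1': 0.017663459001937092, 'world_to_cam': array([[ 2.82643085e-01, -9.59225116e-01, -2.52012365e-04,
        -6.25821416e-01],
       [ 9.19259060e-01,  2.70941806e-01, -2.85575417e-01,
         3.98205842e-02],
       [ 2.73999393e-01,  8.04842520e-02,  9.58356206e-01,
        -3.89665195e-01],
       [ 0.00000000e+00,  0.00000000e+00,  0.00000000e+00,
         1.00000000e+00]])}
```

View pics/top0.png

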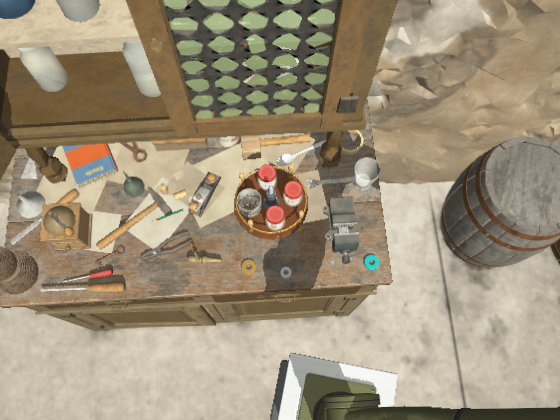

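View pics/scene0.png

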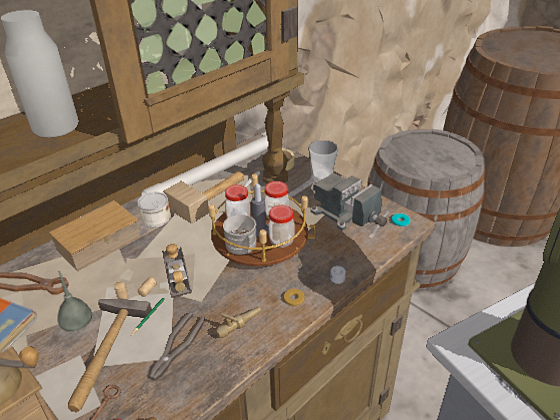

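View pics/wrist0.png

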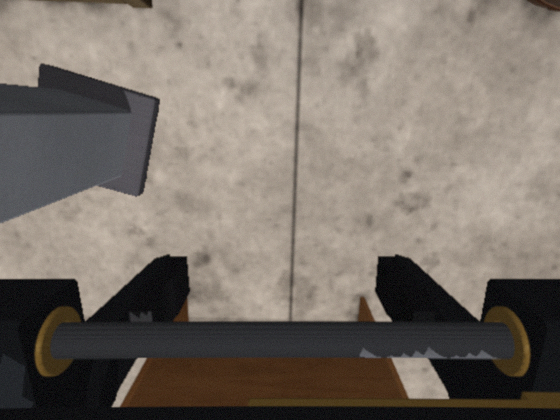

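Top picture: brass washer (249,267), grey collar (286,272), turquoise look-alike (372,262), carousel (270,202) with the open tin at (249,203) and red-lidded jars, tap (205,258), pliers (165,245). Now I'll measure them.

```bash
cat > h.py <<'E'
from plant import r, viewer
import numpy as np, cv2
from scipy.optimize import least_squares
def ray(P,uv):
    K=np.array(P["intrinsics"]);uv=np.asarray(uv,float)
    d=np.array([(uv[0]-K[0,2])/K[0,0],(uv[1]-K[1,2])/K[1,1]]);s=d.copy()
    for _ in range(20): s=d/(1+P["k1"]*(s@s))
    W=np.array(P["world_to_cam"]);R=W[:3,:3];o=-R.T@W[:3,3]
    return o,R.T@np.array([s[0],-s[1],-1.0])
def onz(P,uv,z):
    o,d=ray(P,uv);return o+d*(z-o[2])/d[2]
def proj(P,X):
    W=np.array(P["world_to_cam"]);X=np.atleast_2d(X);c=X@W[:3,:3].T+W[:3,3]
    s=np.stack([c[:,0]/-c[:,2],-c[:,1]/-c[:,2]],1)
    s=s*(1+P["k1"]*(s**2).sum(1,keepdims=True));K=np.array(P["intrinsics"])
    return s@np.diag([K[0,0],K[1,1]])+K[:2,2]
def tri(obs):
    A=np.zeros((3,3));b=np.zeros(3)
    for P,uv in obs:
        o,d=ray(P,uv);d=d/np.linalg.norm(d);M=np.eye(3)-np.outer(d,d);A+=M;b+=M@o
    X=np.linalg.solve(A,b)
    return X,[np.linalg.norm(proj(P,X)[0]-uv) for P,uv in obs]
def crop(im,x0,y0,w,h,f,name):
    cv2.imwrite(name,cv2.resize(im[y0:y0+h,x0:x0+w,::-1],None,fx=f,fy=f,interpolation=cv2.INTER_CUBIC))
E
python3 - <<'E'
from h import *
ims={c:viewer.snapshot(c) for c in ("top","scene")}
for c in ims:
    P=viewer.camera_params(c)
    for n,z in (("washer",.008),("collar",.024),("barrel_tap",.02),("pliers",.006),("finial_0",.1),("carousel_base",.0),("tin_spot",.06)):
        for o in viewer.outline_of(c,n)[:4]:
            ys,xs=np.nonzero(o["pixels"]);
            uv=(xs.mean(),ys.mean()) if len(xs) else None
            print(c,n,round(o["p"],2),np.round(o["bbox"]),len(xs),np.round(uv,1),np.round(onz(P,uv,z),3))
crop(ims["top"],220,150,180,150,4,"pics/t1.png")
crop(ims["scene"],190,150,240,180,3.3,"pics/s1.png")
E
```

```text
top washer 0.63 [235. 167.  73.  73.] 4295 [270.8 202.2] [0.597 0.305 0.008]
top washer 0.45 [364. 256.  14.  12.] 156 [370.8 261.7] [ 0.466 -0.037  0.008]
top washer 0.45 [142. 232.  49.  30.] 450 [165.2 246.6] [0.387 0.597 0.008]
top washer 0.44 [240. 259.  17.  18.] 144 [247.9 265.9] [0.378 0.332 0.008]
top barrel_tap 0.7 [186. 252.  34.  15.] 211 [201.7 258.6] [0.37  0.475 0.02 ]
top pliers 0.93 [144. 232.  48.  30.] 367 [165.3 247.5] [0.385 0.597 0.006]
top finial_0 0.56 [231. 161.  77.  76.] 4327 [270.3 201.8] [0.565 0.3   0.1  ]
top carousel_base 0.64 [232. 164.  77.  76.] 4260 [270.4 201.9] [0.601 0.307 0.   ]
top tin_spot 0.84 [232. 165.  74.  75.] 4312 [270.5 201.9] [0.579 0.302 0.06 ]
scene washer 0.76 [395. 213.  15.  13.] 166 [400.1 219.9] [ 0.46  -0.031  0.008]
scene washer 0.52 [286. 293.  22.  12.] 310 [294.1 297.1] [0.371 0.334 0.008]
scene collar 0.62 [327. 267.  20.  16.] 201 [337.  274.5] [0.367 0.226 0.024]
scene collar 0.5 [207. 178. 100.  93.] 6388 [258.5 226.2] [0.604 0.297 0.024]
scene barrel_tap 0.64 [213. 310.  46.  29.] 560 [234.8 322.2] [0.364 0.478 0.02 ]
scene finial_0 0.92 [209. 174.  98.  92.] 6168 [258.2 226.3] [0.521 0.338 0.1  ]
scene carousel_base 0.62 [209. 172. 105.  95.] 6548 [258.9 225.4] [0.632 0.282 0.   ]
scene tin_spot 0.64 [209. 175. 100.  90.] 6291 [258.5 225.9] [0.566 0.315 0.06 ]
```

View pics/t1.png

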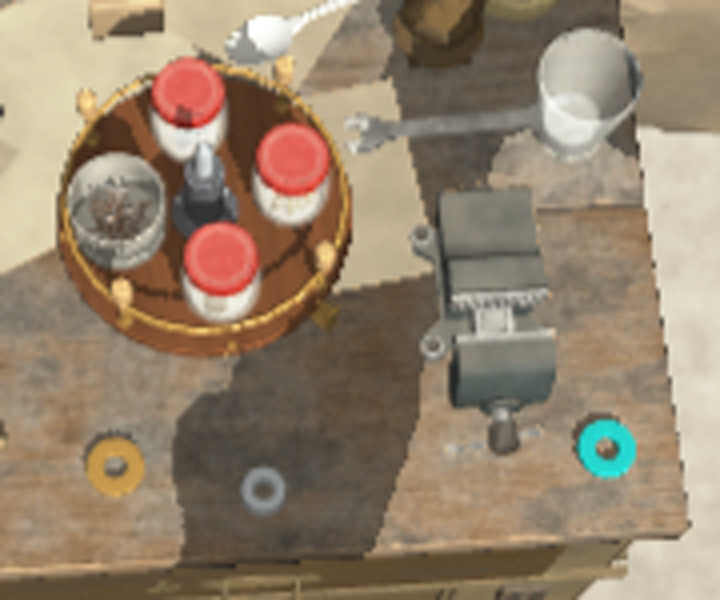

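View pics/s1.png

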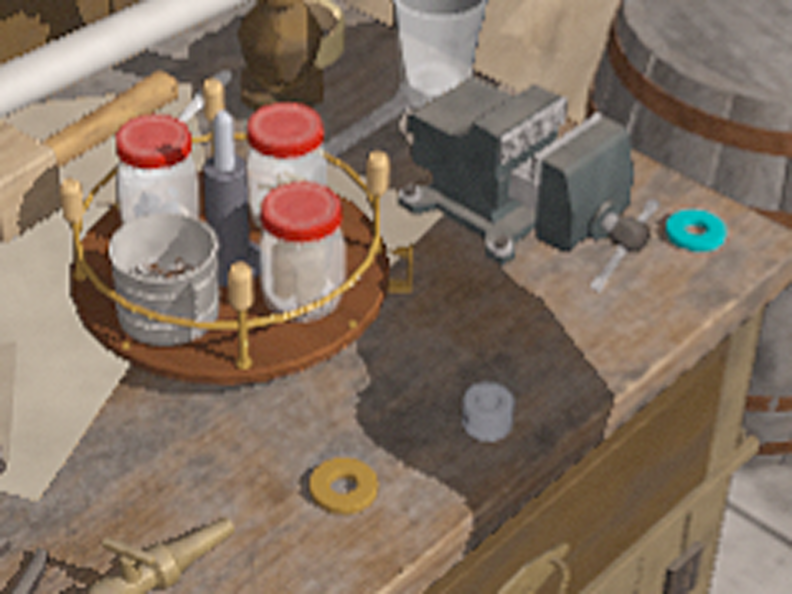

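```bash
python3 - <<'E'
from h import *
T=viewer.camera_params("top");S=viewer.camera_params("scene")
t=lambda x,y:np.array([220+x/4-.4,150+y/4-.4]); s=lambda x,y:np.array([190+x/3.3-.4,150+y/3.3-.4])
for n,a,b,z in (("tip",(205,146),(223,112),.166),("finA",(122,283),(240,266),.118),("finB",(326,247),(378,154),.118),("finC",(286,60),(212,83),.118),("finD",(86,95),(71,184),.118),("pointer top",(327,308),(402,252),.043),("washer",(115,464),(343,482),.008),("collar",(264,486),(488,391),.024),("tinrim",(116,195),(164,245),.093),("jarfront",(222,255),(301,208),.118)):
    X,e=tri([(T,t(*a)),(S,s(*b))]); print(n,np.round(X,3),np.round(e,1),np.round(onz(T,t(*a),z),3),np.round(onz(S,s(*b),z),3))
E
```

```text
tip [0.589 0.302 0.163] [0.2 0.3] [0.589 0.302 0.166] [0.585 0.304 0.166]
finA [0.49  0.344 0.114] [0.3 0.4] [0.489 0.345 0.118] [0.485 0.346 0.118]
finB [0.547 0.202 0.116] [0.3 0.3] [0.547 0.203 0.118] [0.544 0.203 0.118]
finC [0.692 0.26  0.113] [0.2 0.2] [0.69  0.26  0.118] [0.684 0.263 0.118]
finD [0.632 0.403 0.112] [0.4 0.5] [0.631 0.403 0.118] [0.624 0.405 0.118]
pointer top [0.526 0.193 0.036] [0.3 0.4] [0.524 0.194 0.043] [0.518 0.197 0.043]
washer [0.38  0.331 0.002] [0.3 0.4] [0.38  0.331 0.008] [0.375 0.333 0.008]
collar [0.381 0.215 0.026] [0. 0.] [0.382 0.215 0.024] [0.383 0.214 0.024]
tinrim [0.565 0.366 0.088] [0.6 0.8] [0.565 0.367 0.093] [0.558 0.367 0.093]
jarfront [0.527 0.277 0.11 ] [0.3 0.4] [0.525 0.277 0.118] [0.518 0.281 0.118]
```

```bash
python3 - <<'E'
from h import *
T=viewer.camera_params("top");S=viewer.camera_params("scene")
for uv in ((10,140),(150,130),(270,133),(330,133),(375,122)): print("top",uv,np.round(onz(T,uv,.28),3))
for uv in ((0,180),(120,140),(220,102),(298,77)): print("scene",uv,np.round(onz(S,uv,.28),3))
# table edge
for uv in ((40,300),(390,283)): print(np.round(onz(T,uv,0),3))
P=viewer.camera_params("wrist");W=np.array(P["world_to_cam"]);print(-W[:3,:3].T@W[:3,3])
E
```

```text
top (10, 140) [0.535 1.032 0.28 ]
top (150, 130) [0.642 0.656 0.28 ]
top (270, 133) [0.699 0.327 0.28 ]
top (330, 133) [0.732 0.163 0.28 ]
top (375, 122) [0.792 0.045 0.28 ]
scene (0, 180) [0.703 0.794 0.28 ]
scene (120, 140) [0.734 0.552 0.28 ]
scene (220, 102) [0.786 0.293 0.28 ]
scene (298, 77) [0.81  0.059 0.28 ]
[0.15 0.93 0.  ]
[ 0.414 -0.106  0.   ]
[ 0.2471653  -0.57998702  0.38530417]
```

```bash
python3 -m inch '[[0,[12,-8,-7],0],[0,[24,-17,-7],0],[0,[36,-26,-7],0],[0,[36,-26,-7],0],[0,[36,-26,-7],0],[0,[36,-26,-7],0],[0,[36,-26,-7],0],[0,[36,-26,-7],0],[0,[36,-26,-7],0],[0,[36,-26,-7],0]]'
```

```text
clock: 1.95
tool_pos: [0.4539, -0.2413, 0.2995]
eef_rot: [0.989, 0.149, 0.003, -0.001]
contact_force: [-0.1, 0.3, -0.9]
opening: 0.994
```

```bash
python3 -m inch '[[0,[8,-53,2],30],[0,[8,-53,2],30],[0,[8,-53,2],30],[0,[8,-53,2],30],[0,[8,-53,2],30],[0,[8,-53,2],30],[0,[8,-53,2],30],[0,[8,-53,2],30],[0,[8,-53,2],30],[0,[8,-53,2],30],[0,[8,-53,2],30],[0,[8,-53,2],30],[0,[8,-53,2],30],[0,[8,-53,2],30]]'
python3 - <<'E'
from h import *
print(r.get_state()["q"].round(2), r.get_state()["tool_pos"],r.get_state()["eef_rot"])
im=viewer.snapshot("wrist"); cv2.imwrite("pics/w1.png",im[:,:,::-1])
E
```

```text
clock: 3.35
tool_pos: [0.3761, 0.2806, 0.2782]
eef_rot: [0.993, -0.12, 0.0, 0.001]
contact_force: [0.3, 0.1, 0.1]
opening: 1.005
[-0.66  0.42 -0.11  1.95  0.06  0.78 -2.62] [0.37606929 0.28057438 0.27822511] [ 9.92808920e-01 -1.19707711e-01  6.26776402e-05  7.12620076e-04]
```

View pics/w1.png

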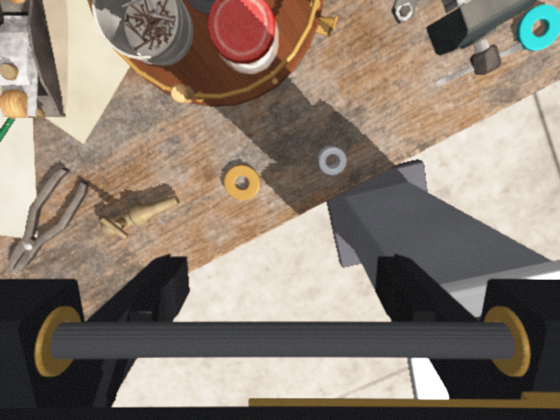

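```bash
python3 - <<'E'
from h import *
im=viewer.snapshot("wrist");P=viewer.camera_params("wrist")
crop(im,190,120,180,100,4.4,"pics/w1c.png")
hsv=cv2.cvtColor(im,cv2.COLOR_RGB2HSV)
for n,z in (("washer",.008),("collar",.024)):
    for o in viewer.outline_of("wrist",n)[:3]:
        m=o["pixels"].astype(np.uint8);c,_=cv2.findContours(m,0,1);c=max(c,key=cv2.contourArea)
        if len(c)<5: continue
        e=cv2.fitEllipse(c);print(n,round(o["p"],2),o["bbox"],np.round(e[0],1),np.round(e[1],1),np.round(onz(P,e[0],z),4))
E
```

```text
washer 0.86 [514.0, 5.7, 46.0, 42.7] [537.9  27.7] [38.6 49.8] [ 0.4649 -0.0356  0.008 ]
washer 0.75 [226.0, 165.3, 31.3, 30.9] [241.4 182. ] [33.2 34. ] [0.3762 0.3317 0.008 ]
collar 0.81 [314.3, 146.9, 32.3, 29.1] [331.8 159.9] [27.6 28.8] [0.3791 0.2166 0.024 ]
```

View pics/w1c.png

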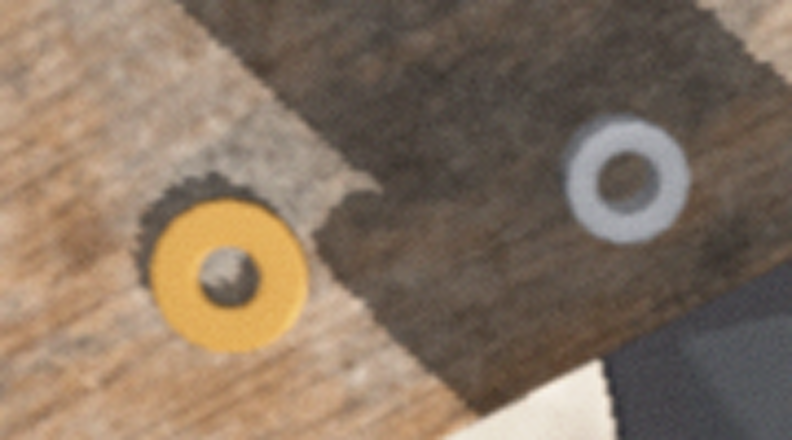

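```bash
python3 -m inch '[[0,[5,0,-2],0],[0,[10,0,-3],0],[0,[12,0,-3],0],[0,[12,0,-3],0],[0,[12,0,-3],0],[0,[12,0,-3],0]]'
python3 - <<'E'
from h import *
print(r.get_state()["q"].round(2), r.get_state()["tool_pos"],r.get_state()["eef_rot"])
im=viewer.snapshot("wrist"); cv2.imwrite("pics/w2.png",im[:,:,::-1])
E
```

```text
clock: 4.15
tool_pos: [0.4909, 0.2543, 0.3081]
eef_rot: [0.993, -0.118, -0.001, 0.0]
contact_force: [-0.4, 0.5, 0.1]
opening: 1.0
[-0.5   0.5  -0.1   1.68  0.06  0.97 -2.43] [0.49085242 0.25428086 0.30806329] [ 9.93007201e-01 -1.18051135e-01 -7.76205524e-04  1.61624802e-04]
```

View pics/w2.png

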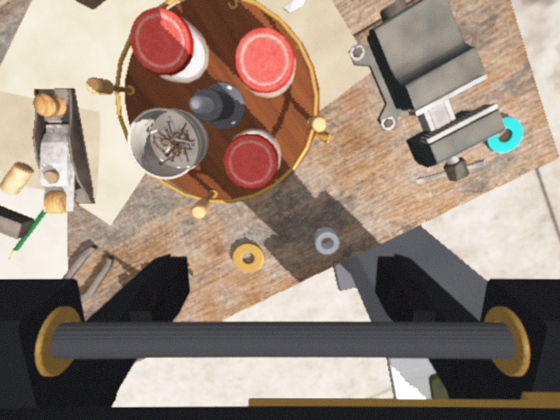

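```bash
python3 - <<'E'
from h import *
im=viewer.snapshot("wrist");P=viewer.camera_params("wrist")
crop(im,80,0,260,225,3,"pics/w2c.png")
crop(im,170,70,90,70,8,"pics/w2d.png")
np.save("P2.npy",P,allow_pickle=True)
for uv,z in (((248.5,258),.008),((327,240.5),.024)): print(onz(P,uv,z))
E
```

```text
[0.37475656 0.33080038 0.008     ]
[0.38136825 0.21542818 0.024     ]
```

View pics/w2c.png

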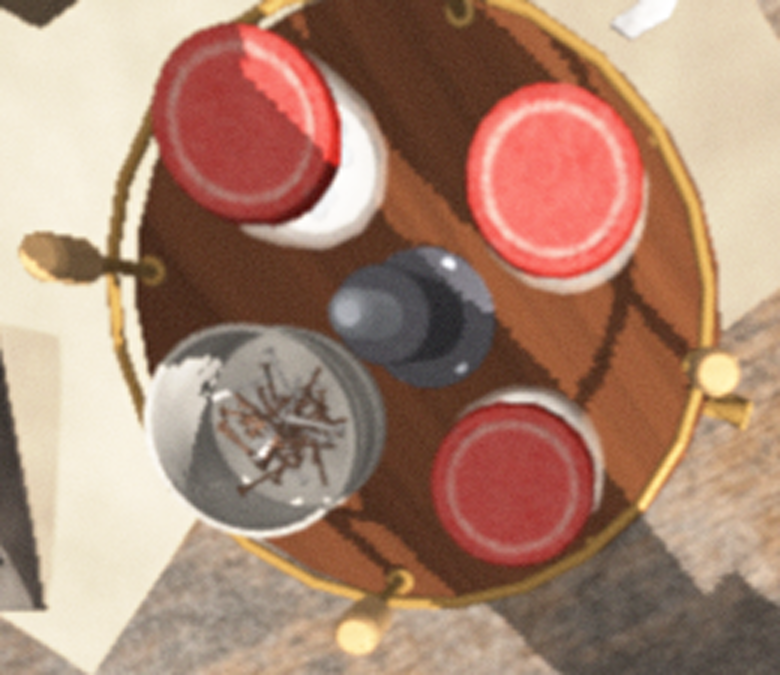

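View pics/w2d.png

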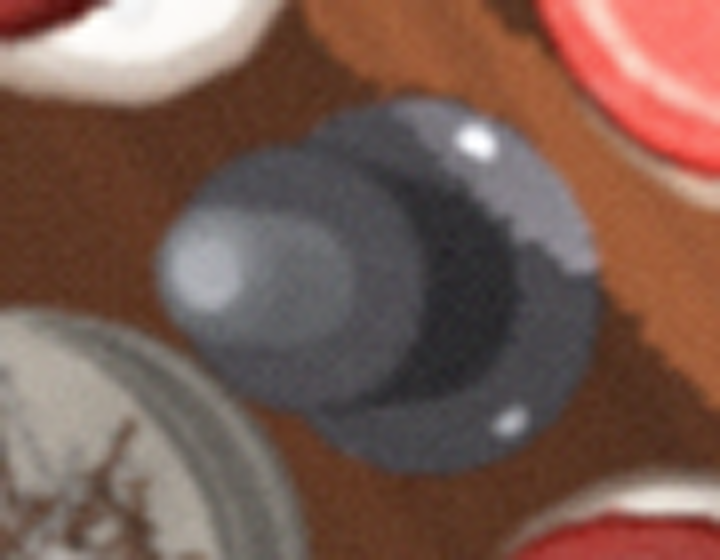

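```bash
python3 - <<'E'
from h import *
P=np.load("P2.npy",allow_pickle=True).item()
d=lambda x,y:(170+x/8-.4,70+y/8-.4); c=lambda x,y:(80+x/3-.3,y/3-.3)
print("tip",onz(P,d(207,272),.166),"col",onz(P,d(297,279),.122))
a=np.array([.588,.302])
for n,p,z in (("fin1",(718,372),.118),("fin0",(359,636),.118),("tin rim",(266,430),.093),("jar",(515,484),.118),("jarR",(557,181),.118),("jarL",(247,123),.118),("ptr",(740,412),.043)):
    X=onz(P,c(*p),z);print(n,X.round(4),np.linalg.norm(X[:2]-a).round(4),np.degrees(np.arctan2(*(X[:2]-a)[::-1])).round(1))
E
```

```text
tip [0.58483074 0.30458874 0.166     ] col [0.58481677 0.30445449 0.122     ]
fin1 [0.5423 0.2034 0.118 ] 0.1087 -114.9
fin0 [0.4836 0.3447 0.118 ] 0.1128 157.8
tin rim [0.5586 0.3616 0.093 ] 0.0664 116.3
jar [0.5224 0.2775 0.118 ] 0.07 -159.5
jarR [0.6101 0.2405 0.118 ] 0.0654 -70.3
jarL [0.6475 0.3285 0.118 ] 0.0652 24.0
ptr [0.5205 0.1908 0.043 ] 0.1301 -121.3
```

```bash
python3 -m inch '[[0,[-13,-4.8,5],-175],[0,[-13,-4.8,5],-175],[0,[-13,-4.8,5],-175],[0,[-13,-4.8,10],-175],[0,[-13,-4.8,15],-175],[0,[-13,-4.8,20],-175],[0,[-13,-4.8,20],-175],[0,[-13,-4.8,20],-175],[0,[-13,-4.8,20],-175],[0,[-13,-4.8,20],-175],[0,[-13,-4.8,20],-175],[0,[-13,-4.8,20],-175],[0,[-13,-4.8,20],-175],[0,[-13,-4.8,20],-175],[0,[-13,-4.8,20],-175],[0,[-13,-4.8,20],-175],[0,[-13,-4.8,20],-175],[0,[-13,-4.8,20],-175],[0,[-13,-4.8,20],-175],[0,[-13,-4.8,20],-175]]'
python3 - <<'E'
from h import *
print(r.get_state()["q"].round(2), r.get_state()["tool_pos"],r.get_state()["eef_rot"])
im=viewer.snapshot("wrist"); cv2.imwrite("pics/w3.png",im[:,:,::-1]);P=viewer.camera_params("wrist")
print(proj(P,np.array([[.3755,.3315,.008]])))
E
```

```text
clock: 6.25
tool_pos: [0.3768, 0.3316, 0.1086]
eef_rot: [0.185, 0.983, -0.0, 0.0]
contact_force: [-0.3, 0.2, -0.2]
opening: 1.001
[-0.35  0.84 -0.79  2.02  0.96  0.71 -0.57] [0.3767614  0.33155828 0.10859387] [ 1.84878240e-01  9.82761409e-01 -6.51250956e-06  2.22876232e-04]
[[283.05927021 206.33463738]]
```

View pics/w3.png

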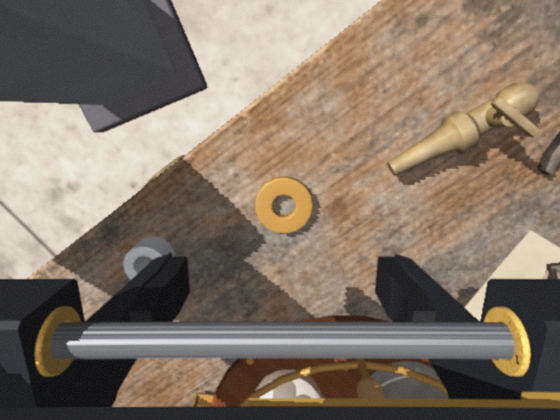

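```bash
python3 -m inch '[[0.25,[0.1,0,4],-5],[0.25,[0.1,0,7],-5],[0.25,[0.1,0,8],-5],[0.25,[0.1,0,8.6],-5],[0.25,[0.1,0,9],-5],[0.25,[0.1,0,9],-5],[0.25,[0.1,0,9],-5]]' 20
python3 - <<'E'
from h import *
print(r.get_state()["tool_pos"])
im=viewer.snapshot("wrist"); cv2.imwrite("pics/w4.png",im[:,:,::-1]);P=viewer.camera_params("wrist")
E
```

```text
clock: 7.0
tool_pos: [0.3767, 0.3322, 0.0191]
eef_rot: [0.146, 0.989, 0.001, 0.0]
contact_force: [0.5, 0.1, -0.3]
opening: 0.751
[0.37665222 0.33220223 0.01913298]
```

View pics/w4.png

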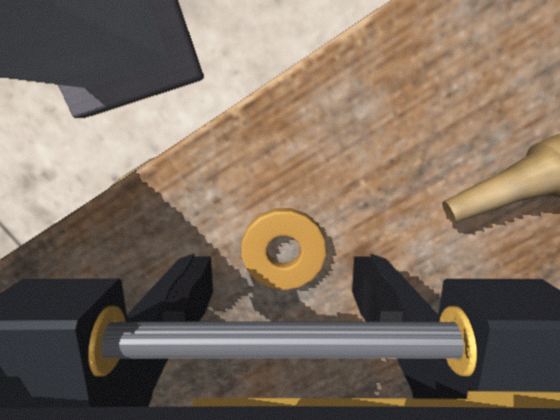

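```bash
python3 - <<'E'
from h import *
P=viewer.camera_params("wrist");s=r.get_state()
X=onz(P,(284.5,248),.008);d=X-s["tool_pos"];from scipy.spatial.transform import Rotation as R
print(X,R.from_quat(s["eef_rot"]).inv().apply(d))
E
```

```text
[0.37359156 0.33335748 0.008     ] [0.00334203 0.00027168 0.01111779]
```

```bash
python3 -m inch '[[0.25,[0.3,0,0.35],0],[0.25,[0.3,0,0.35],0],[0.6,[0.3,0,0.35],0],[0.6,[0.3,0,0.35],0],[0.6,[0.3,0,0.35],0],[0.6,[0.3,0,0.35],0],[0.6,[0.3,0,0.35],0],[0.6,[0.3,0,0.35],0]]' 25
python3 - <<'E'
from h import *
from scipy.spatial.transform import Rotation as R
P=viewer.camera_params("wrist");s=r.get_state();im=viewer.snapshot("wrist"); crop(im,170,190,230,110,3.4,"pics/w5.png")
E
```

```text
clock: 7.85
tool_pos: [0.3735, 0.3326, 0.0148]
eef_rot: [0.146, 0.989, 0.0, 0.0]
contact_force: [1.2, -0.9, 0.7]
opening: 0.402
```

View pics/w5.png

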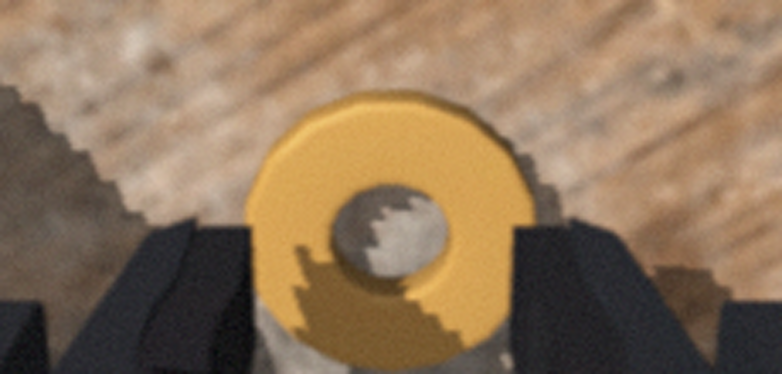

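```bash
python3 - <<'E'
from h import *
from scipy.spatial.transform import Rotation as R
P=viewer.camera_params("wrist");s=r.get_state()
q=lambda x,y:(170+x/3.4-.4,190+y/3.4-.4)
for p,z in (((252,226),.001),((512,226),.001),((252,226),.02),((512,226),.02),((252,226),.035),((512,226),.035),((395,220),.008),((391,92),.008),((247,215),.008),((535,215),.008),((391,237),.008)):
    X=onz(P,q(*p),z);print(p,z,(R.from_quat(s["eef_rot"]).inv().apply(X-s["tool_pos"])*1e3).round(1))
print(s["contact_force"],s["opening"])
E
```

```text
(252, 226) 0.001 [ -2.5 -21.8  13.8]
(512, 226) 0.001 [-2.5 19.6 13.8]
(252, 226) 0.02 [  5.9 -19.5  -5.2]
(512, 226) 0.02 [ 5.9 17.3 -5.2]
(252, 226) 0.035 [ 12.5 -17.6 -20.2]
(512, 226) 0.035 [ 12.6  15.5 -20.2]
(395, 220) 0.008 [1.6 0.9 6.8]
(391, 92) 0.008 [22.   0.2  6.8]
(247, 215) 0.008 [  2.4 -21.6   6.8]
(535, 215) 0.008 [ 2.5 22.2  6.8]
(391, 237) 0.008 [-1.2  0.3  6.8]
[ 0.62751752 -0.24083667 -0.72461323] 0.4002636730583248
```

```bash
python3 -c "
from plant import r
print(r.tcp_to_tips,[a for a in dir(r) if a[0]!='_'])"; python3 -m inch '[[0.8,[0,0,0],0],[0.8,[0,0,0],0],[0.8,[0,0,0],0]]'
python3 - <<'E'
from h import *
im=viewer.snapshot("wrist"); crop(im,170,190,230,110,3.4,"pics/w6.png")
im=viewer.snapshot("scene"); crop(im,220,200,150,130,4.5,"pics/s6.png")
E
```

```text
0.014 ['Unreachable', 'finish_job', 'get_state', 'tcp_to_tips']
clock: 8.2
tool_pos: [0.3734, 0.3325, 0.0148]
eef_rot: [0.146, 0.989, -0.0, 0.0]
contact_force: [-0.1, 0.2, -0.4]
opening: 0.205
```

View pics/w6.png

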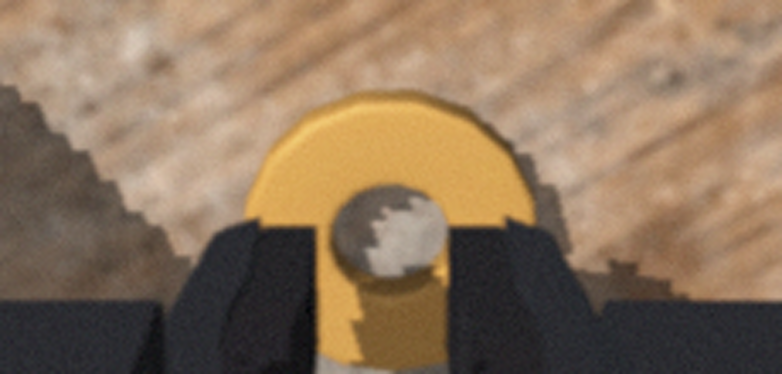

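View pics/s6.png

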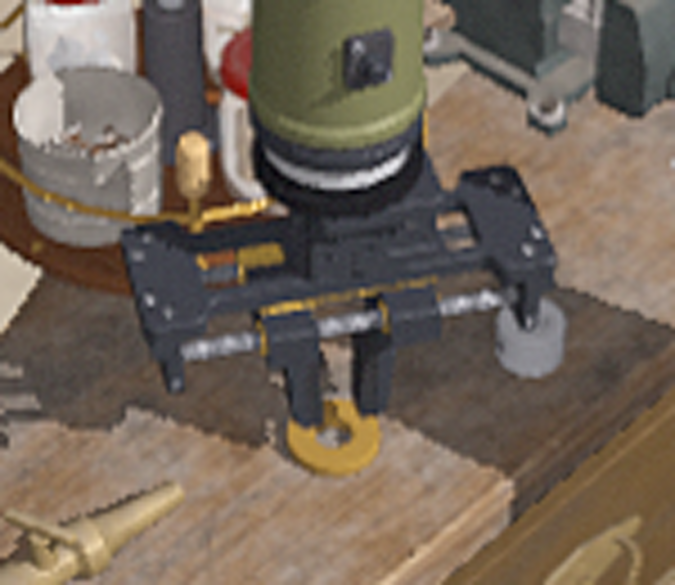

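```bash
python3 -m inch '[[0.3,[0,0,0],0],[0.3,[0,0,0],0],[0.3,[0,0,0],0],[0.3,[0,0,0.2],0],[0.3,[0,0,0.2],0]]';python3 -m inch '[[0.3,[0,0,0.2],0],[0.3,[0,0,0.2],0]]';python3 -m inch '[[0.3,[0,0,0.2],0],[0.3,[0,0,0.2],0]]'
```

```text
clock: 8.8
tool_pos: [0.3734, 0.3324, 0.0126]
eef_rot: [0.146, 0.989, -0.0, -0.0]
contact_force: [0.2, 0.4, -0.7]
opening: 0.63
clock: 9.0
tool_pos: [0.3734, 0.3324, 0.0105]
eef_rot: [0.146, 0.989, -0.0, -0.0]
contact_force: [-1.4, -1.1, 0.6]
opening: 0.699
clock: 9.2
tool_pos: [0.3734, 0.3325, 0.0086]
eef_rot: [0.146, 0.989, -0.0, -0.0]
contact_force: [-0.7, -0.4, -0.4]
opening: 0.699
```

```bash
python3 -m inch '[[0.3,[0,0,0.2],0],[0.3,[0,0,0.2],0]]';python3 -m inch '[[0.3,[0,0,0.2],0],[0.3,[0,0,0.2],0]]';python3 -m inch '[[0.3,[0,0,0.2],0],[0.3,[0,0,0.2],0]]'
python3 - <<'E'
from h import *
im=viewer.snapshot("wrist"); crop(im,170,190,230,110,3.4,"pics/w7.png")
E
```

```text
clock: 9.4
tool_pos: [0.3734, 0.3325, 0.0066]
eef_rot: [0.146, 0.989, -0.0, -0.0]
contact_force: [-0.0, 1.0, 0.3]
opening: 0.697
clock: 9.6
tool_pos: [0.3734, 0.3325, 0.0046]
eef_rot: [0.146, 0.989, -0.0, -0.0]
contact_force: [-0.5, -0.0, -0.1]
opening: 0.705
clock: 9.8
tool_pos: [0.3734, 0.3324, 0.0026]
eef_rot: [0.146, 0.989, -0.0, -0.0]
contact_force: [-0.3, -0.9, 0.2]
opening: 0.7
```

View pics/w7.png

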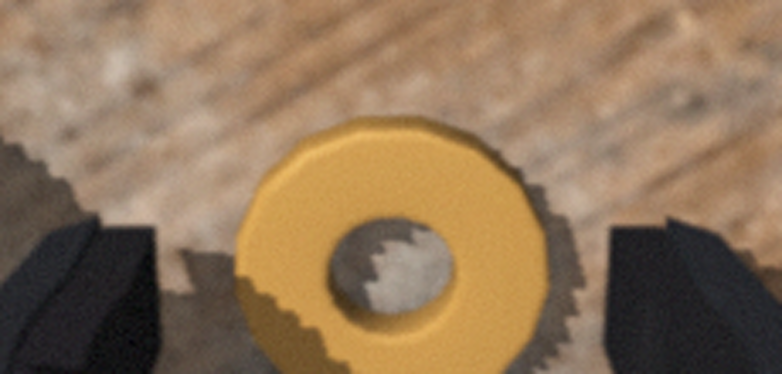

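```bash
for i in 1 2; do :; done; python3 -m inch '[[0.3,[0,0,0.2],0],[0.3,[0,0,0.3],0]]';python3 -m inch '[[0.3,[0,0,0.2],0],[0.3,[0,0,0.3],0]]'
python3 - <<'E'
from h import *
im=viewer.snapshot("wrist"); crop(im,170,190,230,110,3.4,"pics/w8.png")
im=viewer.snapshot("scene"); crop(im,220,200,150,130,4.5,"pics/s8.png")
E
```

```text
clock: 10.05
tool_pos: [0.3734, 0.3325, -0.0004]
eef_rot: [0.146, 0.989, -0.0, 0.0]
contact_force: [0.3, -0.1, -0.3]
opening: 0.701
clock: 10.25
tool_pos: [0.3734, 0.3325, -0.0034]
eef_rot: [0.146, 0.989, -0.0, -0.0]
contact_force: [-0.7, -1.2, -0.9]
opening: 0.701
```

View pics/w8.png

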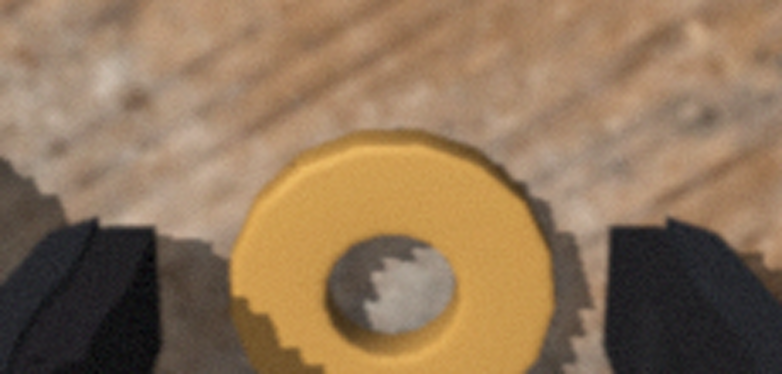

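View pics/s8.png

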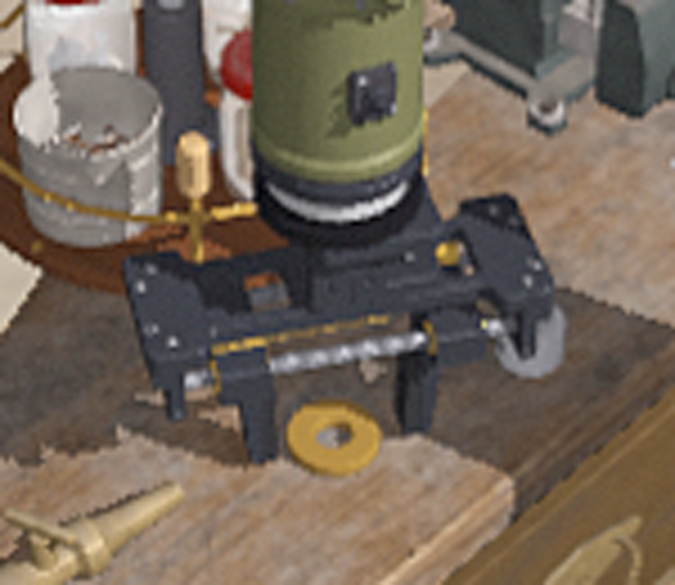

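```bash
python3 -m inch '[[0.3,[0,0,0.2],0],[0.3,[0,0,0.3],0]]';python3 -m inch '[[0.3,[0,0,0.2],0],[0.3,[0,0,0.3],0]]'
python3 - <<'E'
from h import *
im=viewer.snapshot("scene"); crop(im,220,200,150,130,4.5,"pics/s9.png")
E
```

```text
clock: 10.55
tool_pos: [0.3734, 0.3325, -0.0064]
eef_rot: [0.146, 0.989, -0.0, 0.0]
contact_force: [0.8, 0.2, -0.8]
opening: 0.698
clock: 10.75
tool_pos: [0.3734, 0.3325, -0.0094]
eef_rot: [0.146, 0.989, -0.0, -0.0]
contact_force: [-0.3, -0.2, -0.2]
opening: 0.701
```

View pics/s9.png

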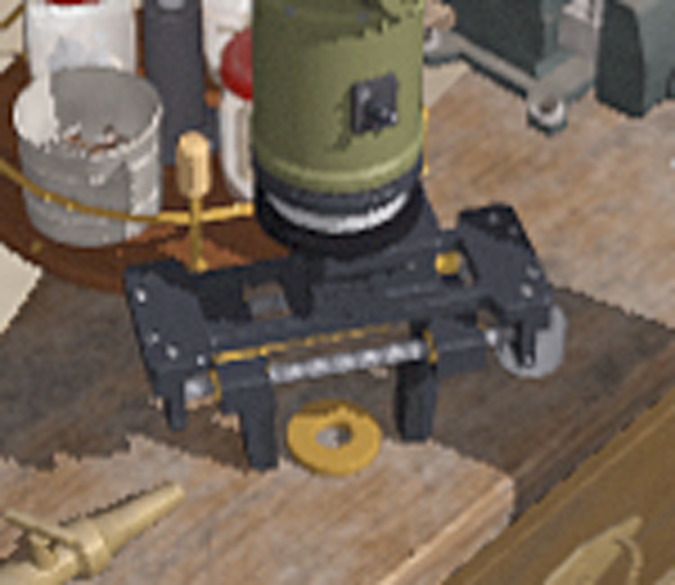

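```bash
python3 - <<'E'
from h import *
from scipy.spatial.transform import Rotation as R
S=viewer.camera_params("scene");s=r.get_state();Ri=R.from_quat(s["eef_rot"]).inv()
q=lambda x,y:(220+x/4.5-.4,200+y/4.5-.4)
for n,p in (("L inner-front-ish",(277,464)),("L outer",(250,468)),("R inner",(398,438)),("R outer",(432,437))):
  for z in (-.023,0,.005,.01): print(n,z,(Ri.apply(onz(S,q(*p),z)-s["tool_pos"])*1e3).round(1))
W=viewer.camera_params("wrist")
E
```

```text
L inner-front-ish -0.023 [-15.2  25.7  13.5]
L inner-front-ish 0 [ 5.1 30.  -9.5]
L inner-front-ish 0.005 [  9.5  31.  -14.5]
L inner-front-ish 0.01 [ 13.9  31.9 -19.5]
L outer -0.023 [-15.9  39.1  13.5]
L outer 0 [ 4.5 43.1 -9.5]
L outer 0.005 [  8.9  44.  -14.5]
L outer 0.01 [ 13.3  44.9 -19.5]
R inner -0.023 [-17.6 -36.4  13.5]
R inner 0 [  2.8 -30.4  -9.5]
R inner 0.005 [  7.2 -29.1 -14.5]
R inner 0.01 [ 11.6 -27.8 -19.5]
R outer -0.023 [-14.3 -52.9  13.5]
R outer 0 [  6.  -46.5  -9.5]
R outer 0.005 [ 10.4 -45.1 -14.5]
R outer 0.01 [ 14.9 -43.7 -19.5]
```

```bash
python3 -m inch '[[0.3,[0,0,0.2],0],[0.3,[0,0,0.3],0],[0.3,[0,0,0.3],0]]'
python3 - <<'E'
from h import *
im=viewer.snapshot("wrist"); crop(im,170,190,230,130,3.4,"pics/w10.png")
E
```

```text
clock: 11.1
tool_pos: [0.3734, 0.3326, -0.01]
eef_rot: [0.145, 0.989, 0.0, 0.001]
contact_force: [-2.0, -3.3, 24.4]
opening: 0.701
```

View pics/w10.png

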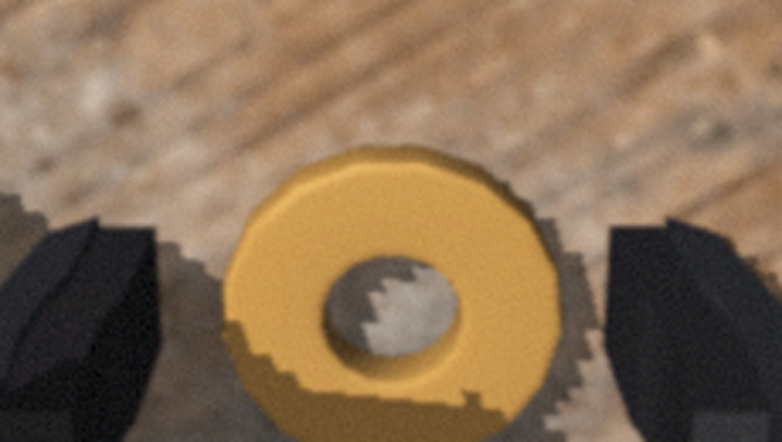

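```bash
python3 - <<'E'
from h import *
from scipy.spatial.transform import Rotation as R
P=viewer.camera_params("wrist");s=r.get_state();Ri=R.from_quat(s["eef_rot"]).inv()
q=lambda x,y:(170+x/3.4-.4,190+y/3.4-.4)
for b in (0,-.012,-.024):
  print(b)
  for n,p,z in (("padL",(156,227),0),("padR",(610,227),0),("hole",(392,303),.008),("L",(224,300),.008),("R",(561,300),.008),("top",(392,160),.008)):
    X=onz(P,q(*p),z+b);print(n,(Ri.apply(X-s["tool_pos"])*1e3).round(1))
E
```

```text
0
padL [  7.9 -32.  -10. ]
padR [  7.9  30.1 -10. ]
hole [  0.5   0.3 -18. ]
L [  1.  -21.9 -18. ]
R [  1.   22.6 -18. ]
top [ 20.7   0.2 -18. ]
-0.012
padL [  2.6 -34.6   2. ]
padR [ 2.6 32.7  2. ]
hole [-5.7  0.4 -6. ]
L [ -5.3 -23.7  -6. ]
R [-5.2 24.6 -6. ]
top [16.2  0.3 -6. ]
-0.024
padL [ -2.8 -37.1  14. ]
padR [-2.7 35.2 14. ]
hole [-12.    0.5   6. ]
L [-11.5 -25.6   6. ]
R [-11.4  26.6   6. ]
top [11.7  0.4  6. ]
```

Contact shows the tips are really 10 mm behind the reported TCP (not 14 ahead): both cameras agree, so I work with tip height = tool z + 10 mm. The washer is centred between the pads; grip now.

```bash
python3 -m inch '[[0.3,[0,0,-0.35],0],[0.3,[0,0,-0.35],0],[0.6,[0,0,-0.35],0],[0.6,[0,0,-0.35],0],[0.6,[0,0,-0.35],0],[0.6,[0,0,-0.35],0],[0.6,[0,0,-0.35],0]]' 25
python3 -m inch '[[0.6,[0,0,-3],0],[0.6,[0,0,-7],0],[0.6,[0,0,-12],0],[0.6,[0,0,-17],0],[0.6,[0,0,-20],0],[0.6,[0,0,-20],0],[0.6,[0,0,-20],0]]' 
python3 - <<'E'
from h import *
print(r.get_state()["q"].round(2),r.get_state()["eef_rot"])
im=viewer.snapshot("wrist"); cv2.imwrite("pics/w11.png",im[:,:,::-1])
E
```

```text
clock: 11.85
tool_pos: [0.3733, 0.3324, -0.0089]
eef_rot: [0.146, 0.989, -0.0, -0.0]
contact_force: [0.1, 0.2, -0.7]
opening: 0.51
clock: 12.55
tool_pos: [0.3737, 0.332, 0.1911]
eef_rot: [0.146, 0.989, -0.0, 0.0]
contact_force: [0.5, 0.0, -1.4]
opening: 0.508
[-0.28  0.73 -0.91  1.96  0.77  0.85 -0.34] [ 1.45791677e-01  9.89315196e-01 -2.32393362e-04  4.18822421e-04]
```

View pics/w11.png

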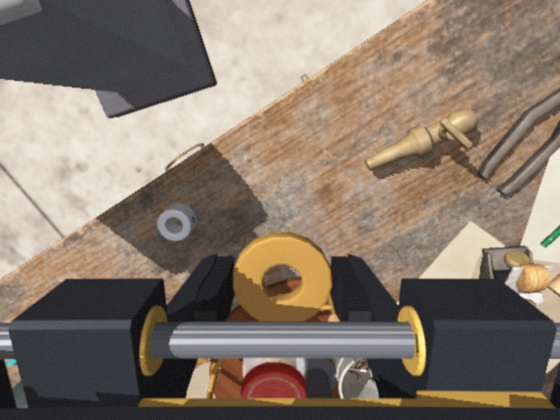

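```bash
python3 -m inch '[[0.6,[-4,0.6,0],0],[0.6,[-8,1.3,0],0],[0.6,[-12,2,0],0],[0.6,[-16,2.7,0],0],[0.6,[-19,3.2,0],0],[0.6,[-21.1,3.45,0],0],[0.6,[-21.1,3.45,0],0],[0.6,[-21.1,3.45,0],0],[0.6,[-21.1,3.45,0],0]]' 
python3 - <<'E'
from h import *
print(r.get_state()["q"].round(2),r.get_state()["eef_rot"])
im=viewer.snapshot("wrist"); cv2.imwrite("pics/w12.png",im[:,:,::-1]); crop(im,215,210,135,110,5.5,"pics/w12c.png")
im=viewer.snapshot("scene"); crop(im,180,90,180,150,4.4,"pics/s12.png")
E
```

```text
clock: 13.5
tool_pos: [0.5833, 0.3054, 0.1903]
eef_rot: [0.144, 0.99, -0.001, -0.001]
contact_force: [-0.3, 0.1, -0.1]
opening: 0.512
[-0.12  0.91 -0.9   1.47  0.76  1.13  0.12] [ 1.44116440e-01  9.89559921e-01 -6.41979691e-04 -1.09625898e-03]
```

View pics/w12.png

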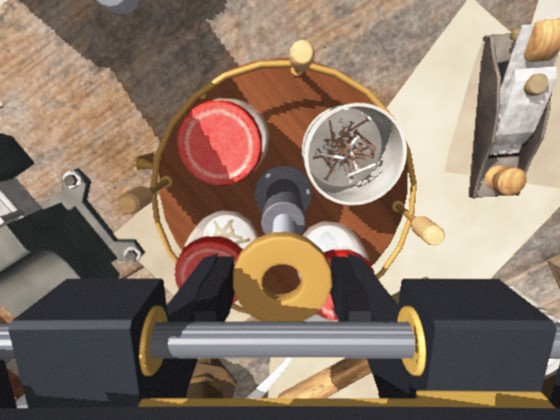

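View pics/w12c.png

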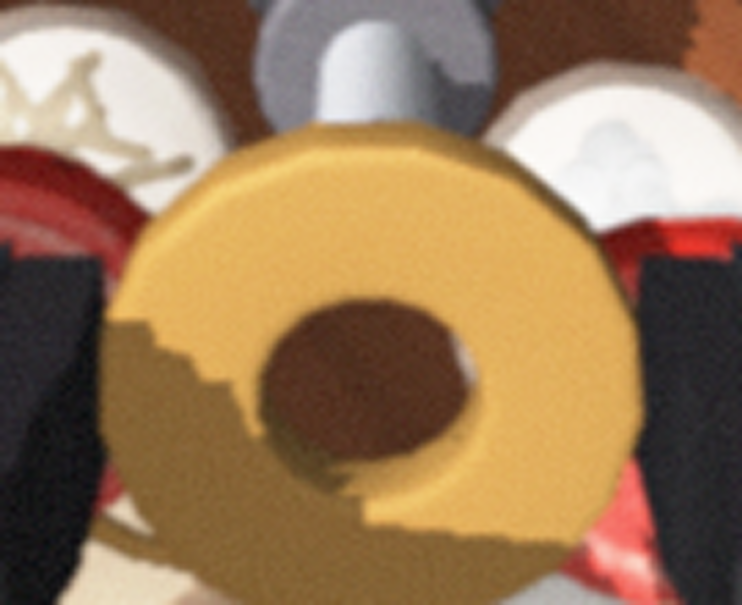

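View pics/s12.png

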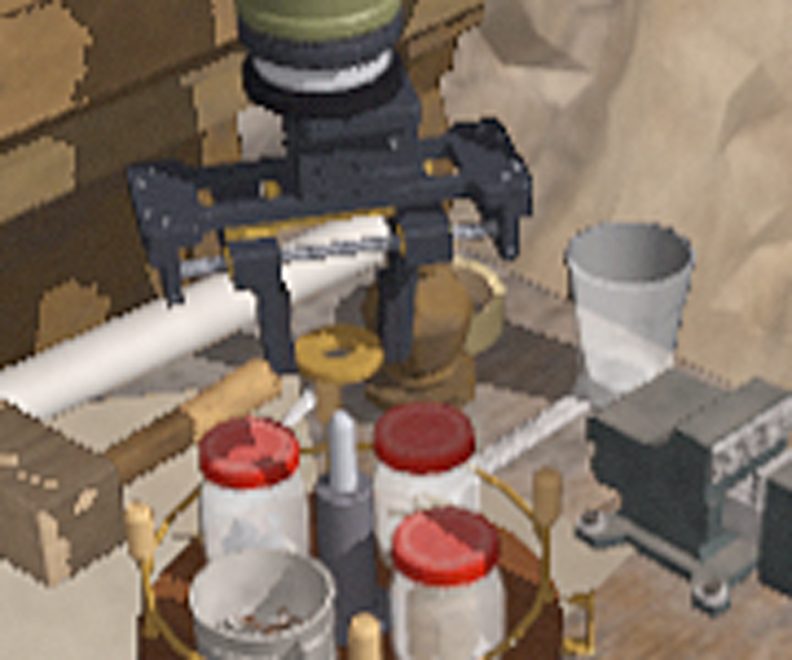

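```bash
python3 - <<'E'
from h import *
from scipy.spatial.transform import Rotation as R
im=viewer.snapshot("wrist");crop(im,240,150,90,100,7,"pics/w13.png")
P=viewer.camera_params("wrist");s=r.get_state();Ri=R.from_quat(s["eef_rot"]).inv()
print(s["tool_pos"]);zt=s["tool_pos"][2]
q=lambda x,y:(215+x/5.5-.4,210+y/5.5-.4)
for n,p,z in (("hole",(368,382),zt+.017),("L",(102,380),zt+.017),("R",(640,380),zt+.017),("top",(371,142),zt+.017),("col",(375,70),.122)):
    X=onz(P,q(*p),z);print(n,X.round(4),(Ri.apply(X-s["tool_pos"])*1e3).round(1))
for a in ((.585,.3045),(.586,.304),(.588,.302)): print(a,proj(P,np.array([[*a,.122],[*a,.15],[*a,.166]])).round(1))
E
```

```text
[0.58426087 0.30541998 0.19130131]
hole [0.5841 0.3041 0.2083] [ -0.2  -1.3 -17. ]
L [0.5776 0.2832 0.2083] [ -0.  -23.2 -17. ]
R [0.5902 0.3256 0.2083] [  0.1  21.1 -17. ]
top [0.564  0.3104 0.2083] [ 20.9  -1.1 -17. ]
col [0.5855 0.3043 0.122 ] [-1.6 -0.6 69.3]
(0.585, 0.3045) [[282.8 221.6]
 [282.8 235.7]
 [282.8 245.4]]
(0.586, 0.304) [[282.5 223.1]
 [282.5 237.3]
 [282.5 247.2]]
(0.588, 0.302) [[280.6 226.4]
 [280.3 241.1]
 [280.1 251.2]]
```

View pics/w13.png

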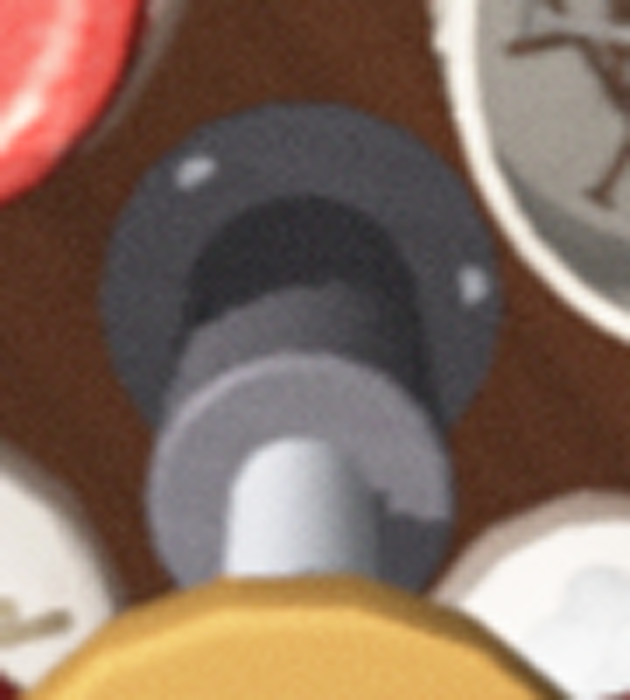

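```bash
python3 -m inch '[[0.6,[-0.1,0,1],0],[0.6,[-0.1,0,2],0],[0.6,[-0.1,0,2.7],0],[0.6,[-0.1,0,3.4],0],[0.6,[-0.1,0,4],0],[0.6,[-0.1,0,4],0]]' 
python3 - <<'E'
from h import *
im=viewer.snapshot("wrist"); crop(im,215,180,135,120,5.5,"pics/w14.png")
im=viewer.snapshot("scene"); crop(im,180,90,180,150,4.4,"pics/s14.png")
E
```

```text
clock: 14.25
tool_pos: [0.585, 0.305, 0.1502]
eef_rot: [0.145, 0.989, -0.0, -0.001]
contact_force: [-2.1, 1.8, -2.1]
opening: 0.507
```

View pics/w14.png

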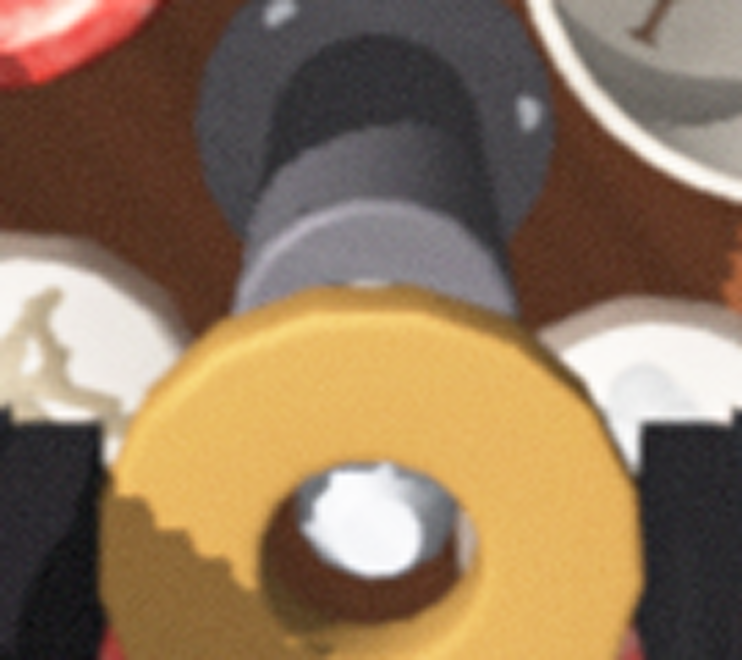

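View pics/s14.png

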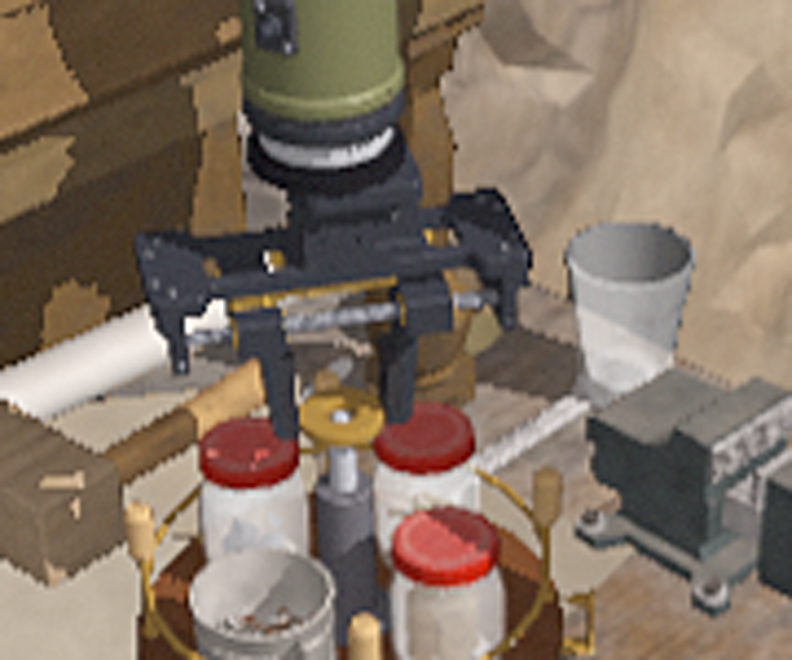

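```bash
python3 -m inch '[[0.6,[0,0,0.8],0],[0.6,[0,0,1.5],0],[0.6,[0,0,2.2],0],[0.6,[0,0,2.9],0],[0.6,[0,0,3.4],0],[0.6,[0,0,3.4],0]]'
python3 -m inch '[[0.6,[0,0,0.2],0],[0.6,[0,0,0.3],0],[0.6,[0,0,0.3],0]]' 
```

```text
clock: 14.95
tool_pos: [0.5851, 0.3053, 0.1165]
eef_rot: [0.145, 0.989, 0.0, -0.001]
contact_force: [-4.2, 2.2, -0.6]
opening: 0.512
clock: 15.25
tool_pos: [0.5852, 0.3054, 0.1144]
eef_rot: [0.145, 0.989, 0.0, -0.001]
contact_force: [-5.0, 1.3, 1.6]
opening: 0.509
```

```bash
python3 -m inch '[[0.6,[0.1,0,0.2],0],[0.6,[0.1,0,0.2],0]]'
python3 -m inch '[[0.6,[0,0,0.2],0],[0.6,[0,0,0.2],0]]' 
```

```text
clock: 15.45
tool_pos: [0.5851, 0.3055, 0.113]
eef_rot: [0.145, 0.989, 0.0, 0.0]
contact_force: [-5.3, 0.7, 4.3]
opening: 0.508
clock: 15.65
tool_pos: [0.5852, 0.3056, 0.1128]
eef_rot: [0.145, 0.989, 0.0, 0.0]
contact_force: [-7.2, -2.3, 14.8]
opening: 0.512
```

```bash
python3 -m inch '[[0.6,[0.1,0,-0.2],0],[0.35,[0.1,0,-0.2],0],[0.35,[0.1,0,-0.2],0],[0.35,[0.1,0,-0.2],0],[0.35,[0.1,0,-2],0],[0.35,[0.1,0,-5],0],[0.35,[0.1,0,-8.5],0],[0.35,[0.1,0,-8.5],0]]'
python3 - <<'E'
from h import *
im=viewer.snapshot("wrist"); cv2.imwrite("pics/w15.png",im[:,:,::-1])
im=viewer.snapshot("scene"); crop(im,190,130,150,140,4.4,"pics/s15.png")
print(r.get_state()["eef_rot"])
E
```

```text
clock: 16.45
tool_pos: [0.5866, 0.3081, 0.2018]
eef_rot: [0.146, 0.989, 0.004, 0.003]
contact_force: [0.3, 0.5, 0.3]
opening: 0.65
[1.45720762e-01 9.89324763e-01 7.51718520e-04 1.18662923e-03]
```

View pics/w15.png

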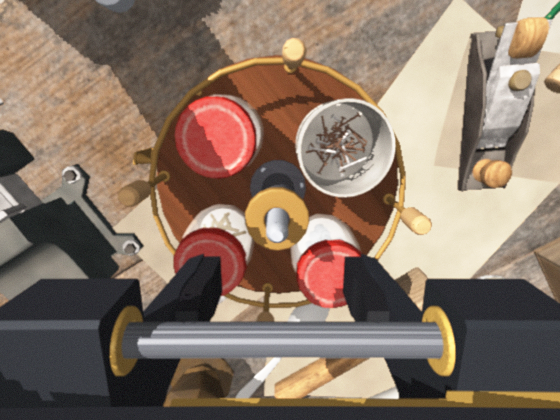

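View pics/s15.png

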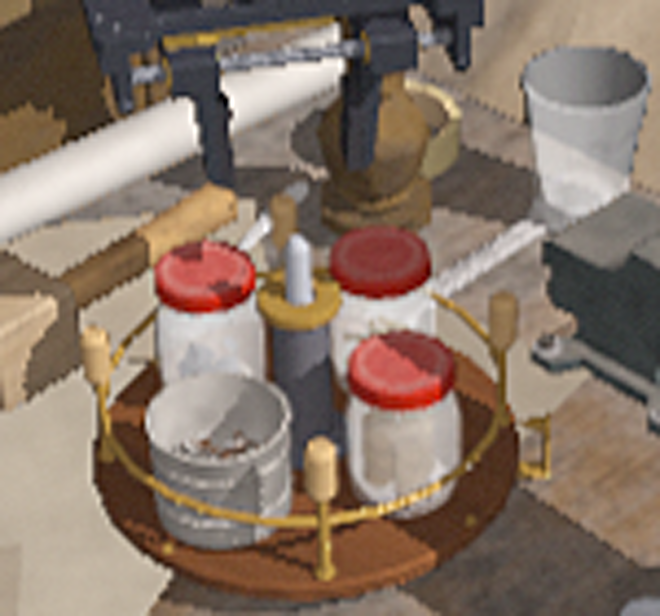

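```bash
python3 -m inch '[[0.35,[4,-3.5,0],0],[0.35,[8,-7,0],0],[0.35,[12,-10.5,0],0],[0.35,[17,-14.5,3],0],[0.35,[17,-14.5,8],0],[0.35,[17,-14.5,12],0],[0.35,[17,-14.5,13],0],[0.35,[17,-14.5,13],0],[0.35,[17,-14.5,13],0]]'
python3 - <<'E'
from h import *
from scipy.spatial.transform import Rotation as R
im=viewer.snapshot("wrist"); cv2.imwrite("pics/w16.png",im[:,:,::-1]); P=viewer.camera_params("wrist");s=r.get_state();Ri=R.from_quat(s["eef_rot"]).inv()
print(s["tool_pos"],s["q"].round(2))
for o in viewer.outline_of("wrist","collar")[:2]:
    b=o["bbox"];print(o["p"],b)
E
```

```text
clock: 17.45
tool_pos: [0.3799, 0.2154, 0.0653]
eef_rot: [0.145, 0.989, -0.0, -0.0]
contact_force: [0.5, -0.7, 0.1]
opening: 0.651
[0.38036579 0.21570942 0.0658611 ] [-0.22  0.86 -0.66  2.23  1.26  0.51 -0.63]
0.86 [252.9, 197.6, 60.6, 60.6]
```

View pics/w16.png

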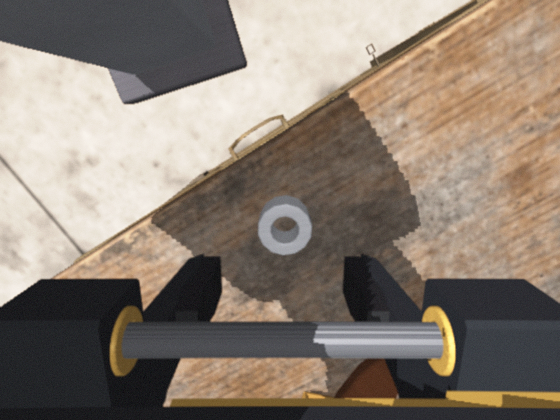

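```bash
python3 - <<'E'
from h import *
from scipy.spatial.transform import Rotation as R
P=viewer.camera_params("wrist");s=r.get_state();Ri=R.from_quat(s["eef_rot"]).inv()
X=onz(P,(284.6,229.5),.024);print(X,Ri.apply(X-s["tool_pos"]))
E
```

```text
[0.37817905 0.2171315  0.024     ] [0.00276995 0.00048067 0.04213688]
```

```bash
python3 -m inch '[[0.35,[0.2,0,3],0],[0.35,[0.2,0,5],0],[0.35,[0.2,0,6.3],0],[0.35,[0.2,0,7],0],[0.35,[0.2,0,7],0],[0.7,[0.2,0,7],0],[0.7,[0.2,0,7],0],[0.7,[0.2,0,7],0],[0.7,[0.2,0,7],0],[0.7,[0.2,0,7],0]]' 30
python3 - <<'E'
from h import *
im=viewer.snapshot("wrist"); crop(im,200,190,170,130,4.4,"pics/w17.png")
E
```

```text
clock: 18.55
tool_pos: [0.3785, 0.2162, -0.0041]
eef_rot: [0.145, 0.989, 0.0, 0.001]
contact_force: [0.8, -0.7, 6.3]
opening: 0.376
```

View pics/w17.png

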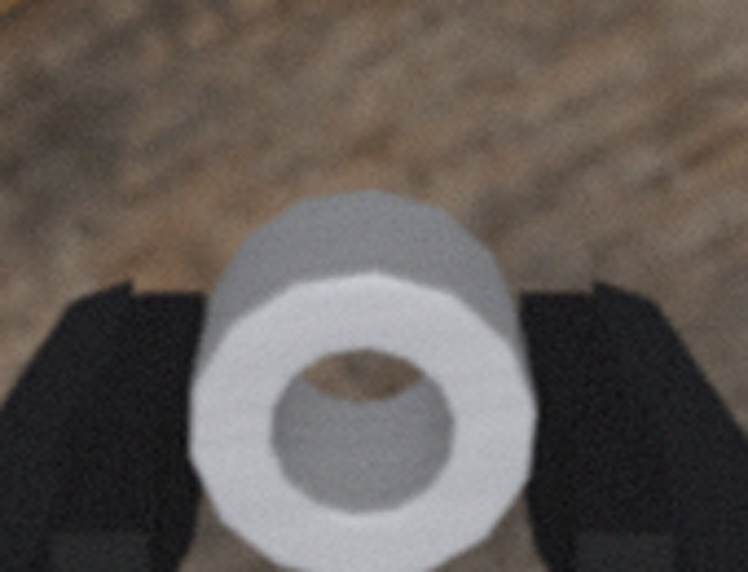

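```bash
python3 -m inch '[[0.7,[0,0,-3],0],[0.7,[0,0,-7],0],[0.7,[0,0,-12],0],[0.7,[0,0,-17],0],[0.7,[0,0,-19.6],0],[0.7,[0,0,-19.6],0],[0.7,[-6,5,-19.6],0],[0.7,[-12,10,-19.6],0],[0.7,[-17.2,14.5,-19.6],0],[0.7,[-17.2,14.5,-19.6],0],[0.7,[-17.2,14.5,-19.6],0],[0.7,[-17.2,14.5,-19.6],0]]'
python3 - <<'E'
from h import *
from scipy.spatial.transform import Rotation as R
P0=viewer.camera_params("wrist");s=r.get_state();print(s["tool_pos"],s["eef_rot"])
im=viewer.snapshot("wrist"); crop(im,215,180,135,130,5.5,"pics/w18.png")
for a in ((.585,.3045),): print(a,proj(P0,np.array([[*a,.122],[*a,.13],[*a,.166]])).round(1))
E
```

```text
clock: 19.8
tool_pos: [0.5868, 0.3055, 0.1886]
eef_rot: [0.147, 0.989, -0.0, -0.0]
contact_force: [-1.5, 0.4, -1.1]
opening: 0.372
[0.58675569 0.30553662 0.18858422] [ 1.46990938e-01  9.89137815e-01 -2.10287900e-04 -4.51357453e-05]
(0.585, 0.3045) [[281.5 219.5]
 [281.5 223.2]
 [281.3 243.4]]
```

View pics/w18.png

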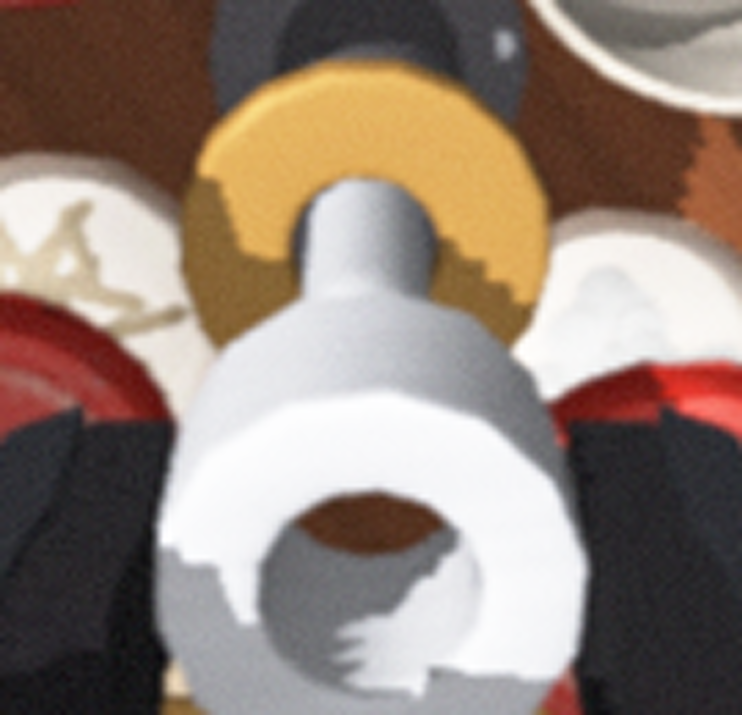

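```bash
python3 - <<'E'
from h import *
from scipy.spatial.transform import Rotation as R
P=viewer.camera_params("wrist");s=r.get_state();Ri=R.from_quat(s["eef_rot"]).inv();print(s["tool_pos"]);zt=s["tool_pos"][2]
q=lambda x,y:(215+x/5.5-.4,180+y/5.5-.4)
for n,p,z in (("hole",(370,592),zt+.028),("L",(157,595),zt+.028),("R",(587,595),zt+.028),("top",(372,395),zt+.028),("washerL",(183,250),.130),("washerR",(550,255),.130),("washer top",(366,65),.130),("spindle y",(369,240),.14)):
    X=onz(P,q(*p),z);print(n,X.round(4),(Ri.apply(X-s["tool_pos"])*1e3).round(1))
E
```

```text
[0.58449789 0.3049518  0.18879905]
hole [0.5825 0.3045 0.2168] [  1.8  -1.1 -28. ]
L [0.5781 0.2888 0.2168] [  1.5 -17.4 -28. ]
R [0.5875 0.3203 0.2168] [  1.6  15.5 -28. ]
top [0.567  0.3093 0.2168] [ 18.  -1. -28.]
washerL [0.5775 0.282  0.13  ] [ -0.  -23.8  58.9]
washerR [0.5909 0.3244 0.13  ] [-0.6 20.6 58.8]
washer top [0.5619 0.3099 0.13  ] [22.9 -1.7 58.8]
spindle y [0.5796 0.3049 0.14  ] [ 4.6 -1.3 48.8]
```

```bash
python3 - <<'E'
from h import *
s=r.get_state();print(s["tool_pos"],s["eef_rot"])
im=viewer.snapshot("wrist"); crop(im,215,180,135,130,5.5,"pics/w19.png");print(r.get_state()["tool_pos"])
im=viewer.snapshot("scene"); crop(im,215,120,90,100,7,"pics/s19.png")
im=viewer.snapshot("top"); crop(im,235,150,80,80,7,"pics/t19.png")
E
```

```text
[0.58449789 0.3049518  0.18879905] [ 1.46008562e-01  9.89282445e-01 -9.88208928e-04 -8.75581728e-04]
[0.58328706 0.30462544 0.1892354 ]
```

View pics/w19.png

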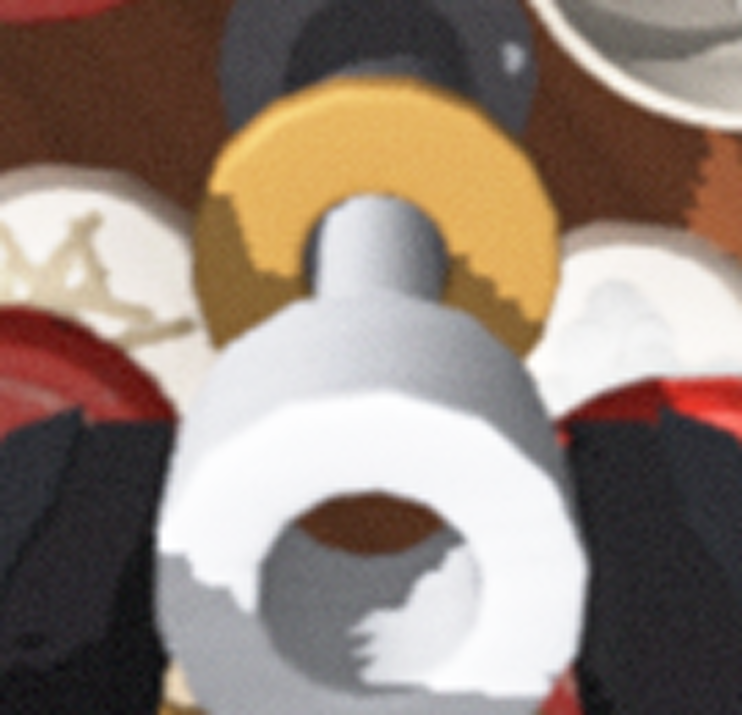

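View pics/s19.png

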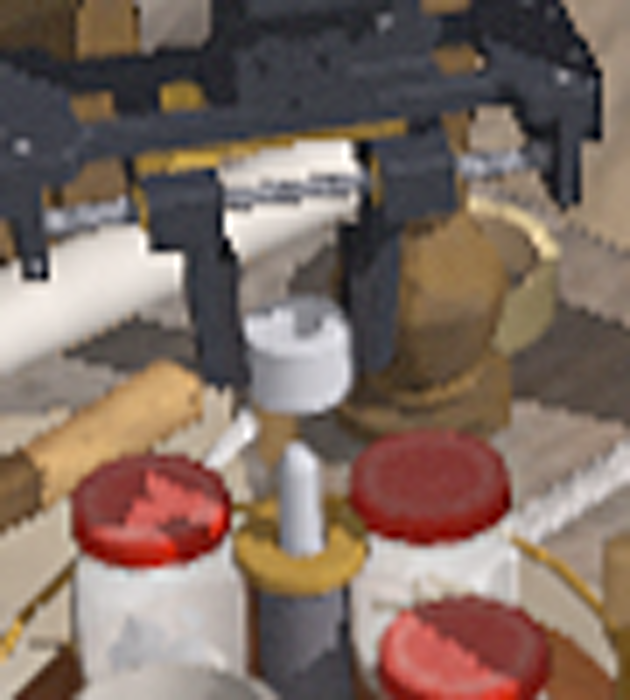

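```bash
python3 -m inch '[[0.7,[0,0,0],0],[0.7,[0,0,0],0],[0.7,[0,0,0],0]]'
python3 - <<'E'
from h import *
s=r.get_state();print(s["tool_pos"],s["eef_rot"]);P=viewer.camera_params("wrist");np.save("P20.npy",P,allow_pickle=True);np.save("s20.npy",s,allow_pickle=True)
im=viewer.snapshot("wrist"); crop(im,215,180,135,130,5.5,"pics/w20.png");print(r.get_state()["tool_pos"])
E
```

```text
clock: 20.3
tool_pos: [0.5842, 0.3049, 0.1915]
eef_rot: [0.145, 0.989, -0.0, 0.0]
contact_force: [0.1, 0.7, -0.6]
opening: 0.374
[0.58423989 0.30488054 0.19154291] [ 1.45398042e-01  9.89373206e-01 -1.74891476e-04  1.97145012e-04]
[0.5843467  0.30493805 0.19153293]
```

View pics/w20.png

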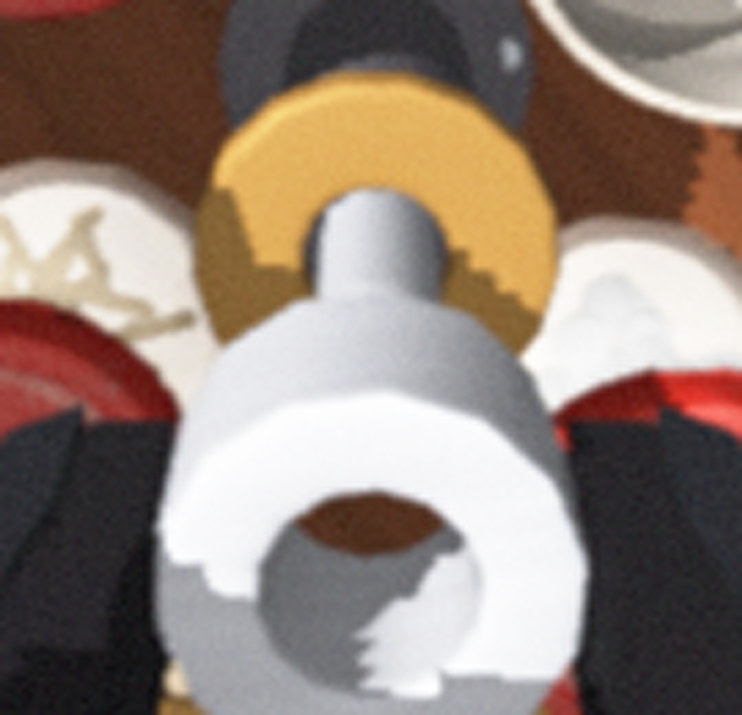

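```bash
python3 - <<'E'
from h import *
from scipy.spatial.transform import Rotation as R
P=np.load("P20.npy",allow_pickle=True).item();s=np.load("s20.npy",allow_pickle=True).item();Ri=R.from_quat(s["eef_rot"]).inv();zt=s["tool_pos"][2]
q=lambda x,y:(215+x/5.5-.4,180+y/5.5-.4)
for n,p,z in (("hole",(370,592),zt+.028),("L",(157,595),zt+.028),("R",(587,595),zt+.028),("top",(372,395),zt+.028),("washerL",(195,255),.130),("washerR",(558,255),.130),("washer top",(378,79),.130),("wtop bottom edge",(378,72),.122)):
    X=onz(P,q(*p),z);print(n,X.round(4),(Ri.apply(X-s["tool_pos"])*1e3).round(1))
# spindle edges vs model: axis a; silhouettes at z .145
print(q(319,240),q(445,240))
for a in ((.5838,.3045),(.585,.3045),(.586,.304),(.587,.304)): print(a,proj(P,np.array([[*a,.13],[*a,.14],[*a,.15]])).round(1))
E
```

```text
hole [0.5822 0.3044 0.2195] [  1.8  -1.1 -28. ]
L [0.5778 0.2887 0.2195] [  1.5 -17.4 -28. ]
R [0.5872 0.3202 0.2195] [  1.6  15.5 -28. ]
top [0.5667 0.3092 0.2195] [ 18.  -1. -28.]
washerL [0.5793 0.2827 0.13  ] [ -1.6 -22.7  61.6]
washerR [0.592  0.3253 0.13  ] [-1.5 21.8 61.5]
washer top [0.5645 0.3105 0.13  ] [20.6 -0.3 61.5]
wtop bottom edge [0.5655 0.3102 0.122 ] [19.6 -0.3 69.5]
(272.6, 223.23636363636362) (295.5090909090909, 223.23636363636362)
(0.5838, 0.3045) [[283.  223.3]
 [283.  228.2]
 [283.  233.5]]
(0.585, 0.3045) [[283.5 224.9]
 [283.5 229.9]
 [283.6 235.3]]
(0.586, 0.304) [[283.2 226.4]
 [283.2 231.5]
 [283.3 237. ]]
(0.587, 0.304) [[283.6 227.8]
 [283.7 232.9]
 [283.7 238.4]]
```

```bash
python3 -m inch '[[0.7,[-0.27,0.08,0],0],[0.7,[-0.27,0.08,1],0],[0.7,[-0.27,0.08,2],0],[0.7,[-0.27,0.08,2.6],0],[0.7,[-0.27,0.08,3.2],0],[0.7,[-0.27,0.08,3.7],0],[0.7,[-0.27,0.08,3.7],0]]'
python3 - <<'E'
from h import *
im=viewer.snapshot("wrist"); crop(im,215,180,135,130,5.5,"pics/w21.png")
im=viewer.snapshot("scene"); crop(im,215,120,90,100,7,"pics/s21.png")
E
```

```text
clock: 21.05
tool_pos: [0.5869, 0.3048, 0.1533]
eef_rot: [0.145, 0.989, -0.001, -0.001]
contact_force: [-0.7, 0.0, -1.3]
opening: 0.376
```

View pics/w21.png

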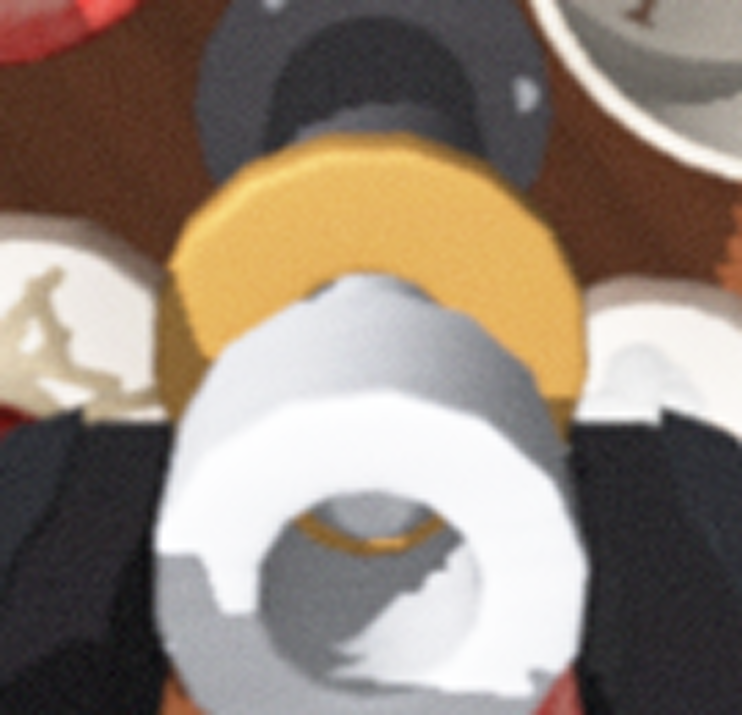

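View pics/s21.png

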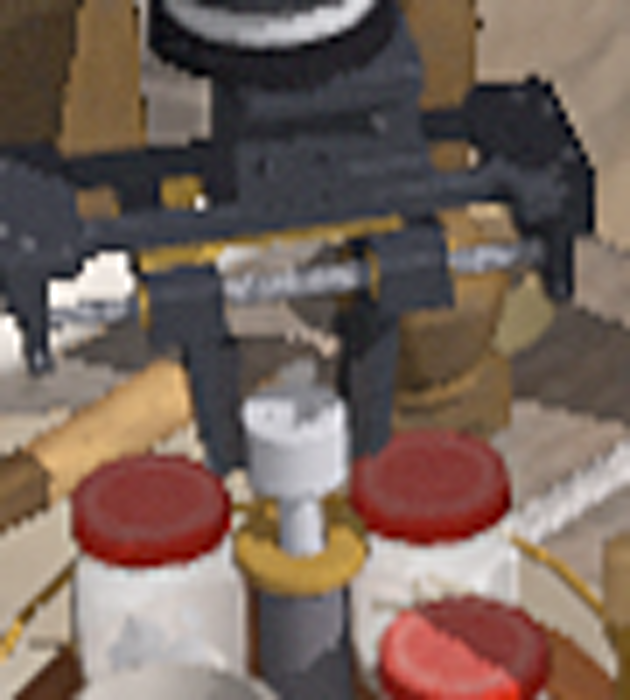

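```bash
python3 -m inch '[[0.7,[0,0,0.7],0],[0.7,[0,0,1.4],0],[0.7,[0,0,2.0],0],[0.7,[0,0,2.4],0],[0.7,[0,0,2.6],0],[0.7,[0,0,2.6],0]]'
python3 -m inch '[[0.7,[0,0,0.2],0],[0.7,[0,0,0.2],0]]'
```

```text
clock: 21.75
tool_pos: [0.5872, 0.3051, 0.1279]
eef_rot: [0.146, 0.989, -0.0, -0.0]
contact_force: [-1.0, 0.1, -0.4]
opening: 0.375
clock: 21.95
tool_pos: [0.5873, 0.3051, 0.1263]
eef_rot: [0.146, 0.989, -0.0, 0.0]
contact_force: [1.4, -0.0, -1.2]
opening: 0.373
```

```bash
python3 -m inch '[[0.7,[0,0,0.2],0],[0.7,[0,0,0.2],0]]'
python3 -m inch '[[0.7,[0,0,0.1],0],[0.7,[0,0,0.1],0]]'
```

```text
clock: 22.15
tool_pos: [0.5874, 0.3052, 0.126]
eef_rot: [0.146, 0.989, 0.0, 0.001]
contact_force: [-2.9, -2.1, 8.6]
opening: 0.377
clock: 22.35
tool_pos: [0.5875, 0.3052, 0.1259]
eef_rot: [0.146, 0.989, -0.0, 0.001]
contact_force: [-3.4, -3.8, 14.9]
opening: 0.379
```

```bash
python3 -m inch '[[0.7,[0,0,-0.15],0],[0.45,[0,0,-0.15],0],[0.45,[0,0,-0.15],0],[0.45,[0,0,-0.15],0],[0.45,[0,0,-2],0],[0.45,[0,0,-5],0],[0.45,[0,0,-7.5],0],[0.45,[0,0,-7.5],0],[0.45,[0,0,-7.5],0]]'
python3 - <<'E'
from h import *
s=r.get_state();print(s["tool_pos"],s["eef_rot"]);P=viewer.camera_params("wrist");np.save("P22.npy",P,allow_pickle=True)
im=viewer.snapshot("wrist"); cv2.imwrite("pics/w22.png",im[:,:,::-1])
im=viewer.snapshot("scene"); crop(im,190,130,150,140,4.4,"pics/s22.png")
E
```

```text
clock: 23.25
tool_pos: [0.5876, 0.3054, 0.1994]
eef_rot: [0.146, 0.989, 0.0, 0.001]
contact_force: [0.2, -0.3, -0.8]
opening: 0.552
[0.58755205 0.30537079 0.19942493] [1.45566834e-01 9.89348091e-01 4.53592033e-04 6.68422279e-04]
```

View pics/w22.png

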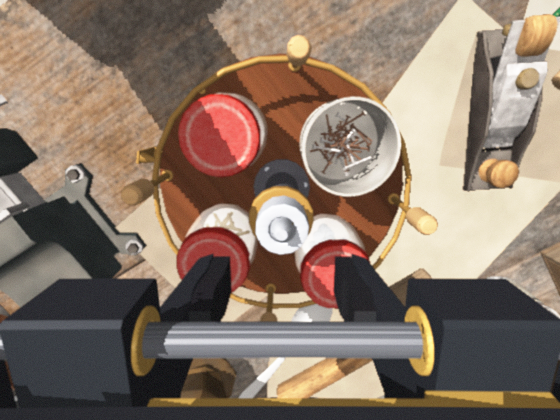

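View pics/s22.png

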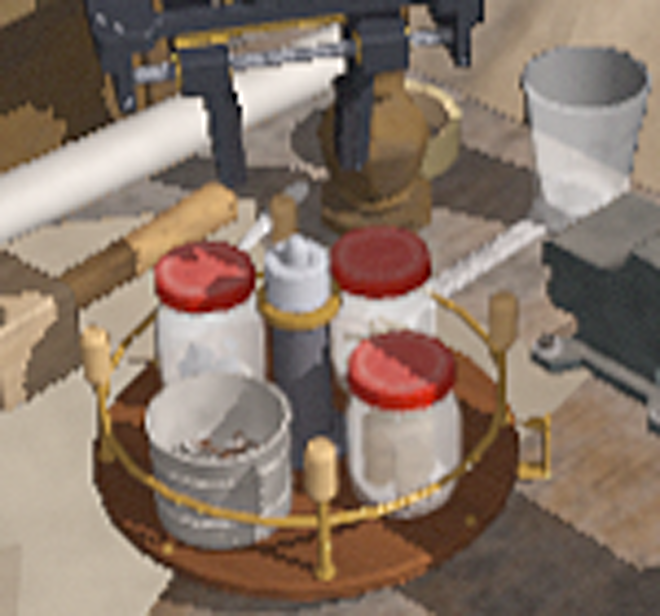

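```bash
python3 - <<'E'
from h import *
P=np.load("P22.npy",allow_pickle=True).item()
a=np.array([.5855,.3042])
for n,p,z in (("fin0",(299,43),.118),("fin3",(434,228),.118),("fin1",(131,198),.118),("ptr",(145,157),.043),("tin",(350,147),.093),("collartop",(281,228),.154)):
    X=onz(P,p,z);d=X[:2]-a;print(n,X.round(4),np.linalg.norm(d).round(4),np.degrees(np.arctan2(d[1],d[0])).round(1))
im=cv2.imread("pics/w22.png")[:,:,::-1]; crop(im,110,120,80,100,7,"pics/w22p.png")
E
```

```text
fin0 [0.4816 0.3472 0.118 ] 0.1124 157.5
fin3 [0.6289 0.4084 0.118 ] 0.1129 67.4
fin1 [0.544  0.2045 0.118 ] 0.108 -112.6
ptr [0.5207 0.1943 0.043 ] 0.1276 -120.5
tin [0.5577 0.3671 0.093 ] 0.0687 113.8
collartop [0.5846 0.3045 0.154 ] 0.0009 161.9
```

View pics/w22p.png

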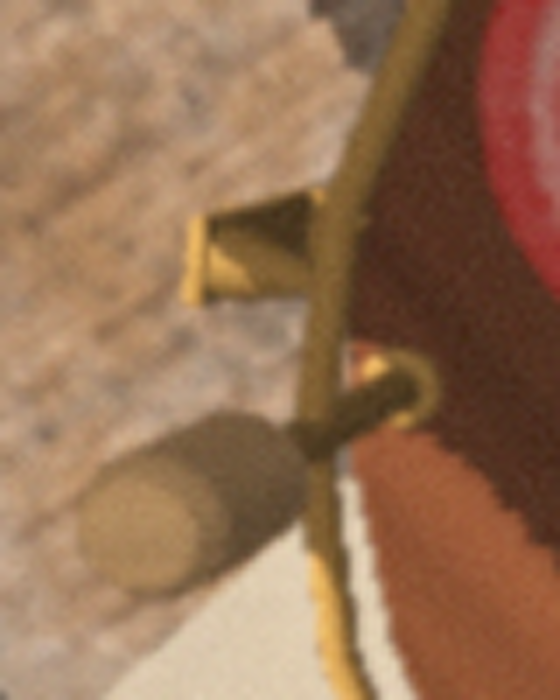

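```bash
python3 -m inch '[[0.5,[4,0.3,0],6],[0.5,[8,0.6,0],6],[0.5,[11,0.9,0],6],[0.5,[11,0.9,0],6],[0.5,[11,0.9,3],6],[0.5,[11,0.9,6],6],[0.5,[11,0.9,6],6],[0.5,[11,0.9,6],6],[0.5,[11,0.9,6],6]]'
python3 - <<'E'
from h import *
from scipy.spatial.transform import Rotation as R
s=r.get_state();print(s["tool_pos"],s["eef_rot"]);P=viewer.camera_params("wrist")
im=viewer.snapshot("wrist"); cv2.imwrite("pics/w23.png",im[:,:,::-1])
print(proj(P,np.array([[.4849,.3461,.118]])),s["q"].round(2))
E
```

```text
clock: 24.25
tool_pos: [0.4853, 0.3461, 0.1394]
eef_rot: [0.197, 0.98, 0.001, 0.0]
contact_force: [0.3, 0.0, -0.1]
opening: 0.502
[0.48526402 0.34610444 0.13941056] [1.97401519e-01 9.80322248e-01 8.73313263e-04 4.08402891e-04]
[[283.48418717 245.66581008]] [-0.29  0.86 -0.75  1.72  0.75  0.87 -0.2 ]
```

View pics/w23.png

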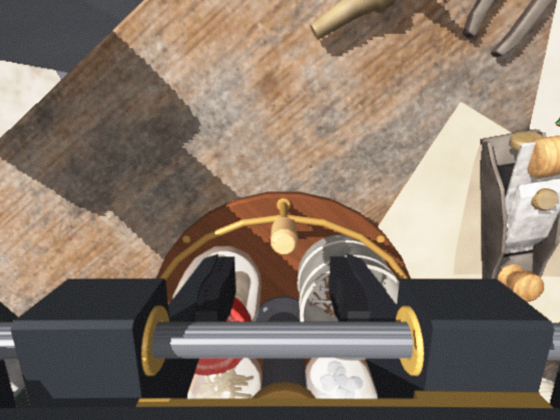

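```bash
python3 -m inch '[[0.5,[0.1,0,3],0],[0.5,[0.1,0,5.5],0],[0.5,[0.1,0,6.5],0],[0.5,[0.1,0,6.5],0],[0.9,[0.1,0,6.5],0],[0.9,[0.1,0,6.5],0],[0.9,[0.1,0,6.5],0],[0.9,[0.1,0,6.5],0],[0.9,[0.1,0,6.5],0]]' 15
python3 - <<'E'
from h import *
s=r.get_state();print(s["tool_pos"],s["eef_rot"]);
im=viewer.snapshot("wrist"); crop(im,170,190,230,130,3.4,"pics/w24.png")
E
```

```text
clock: 25.2
tool_pos: [0.484, 0.3463, 0.0741]
eef_rot: [0.197, 0.98, 0.001, 0.001]
contact_force: [0.3, -0.1, 3.6]
opening: 0.174
[0.48404193 0.34629343 0.07414688] [1.97136138e-01 9.80375821e-01 5.84410831e-04 5.00154763e-04]
```

View pics/w24.png

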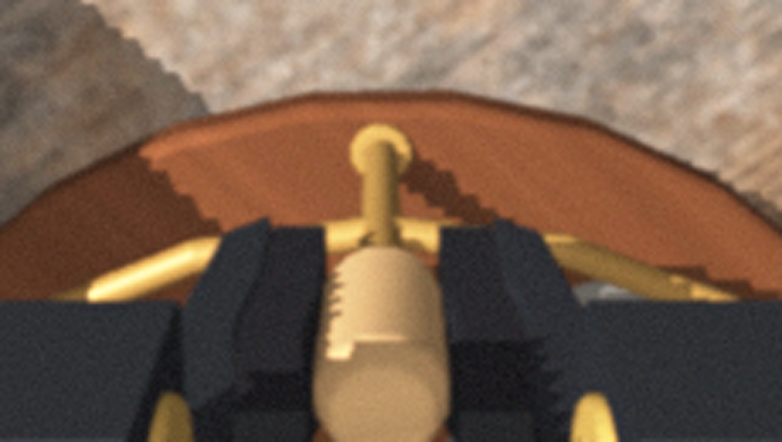

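```bash
python3 -m inch '[[0.9,[-0.02,-0.57,0],-3],[0.9,[-0.06,-1.14,0],-6],[0.9,[-0.24,-2.28,0],-12],[0.9,[-0.54,-3.38,0],-18],[0.9,[-0.95,-4.45,0],-24],[0.9,[-1.47,-5.48,0],-30],[0.9,[-1.75,-5.97,0],-33],[0.9,[-2.09,-6.44,0],-36],[0.9,[-2.09,-6.44,0],-36],[0.9,[-2.09,-6.44,0],-36]]'
python3 - <<'E'
from h import *
s=r.get_state();print(s["tool_pos"],s["eef_rot"],s["q"].round(2));d=s["tool_pos"][:2]-[.5855,.3042];print(np.hypot(*d),np.degrees(np.arctan2(d[1],d[0])))
im=viewer.snapshot("wrist"); cv2.imwrite("pics/w25.png",im[:,:,::-1])
E
```

```text
clock: 26.25
tool_pos: [0.4795, 0.2791, 0.0741]
eef_rot: [-0.115, 0.993, 0.001, 0.001]
contact_force: [2.7, 1.0, 5.9]
opening: 0.172
[0.47954059 0.27914809 0.07409735] [-1.15035168e-01  9.93359964e-01  8.33221532e-04  1.48266706e-03] [-0.16  0.96 -0.81  1.88  1.01  0.78  0.26]
0.10888064237094992 -166.69786705765904
```

View pics/w25.png

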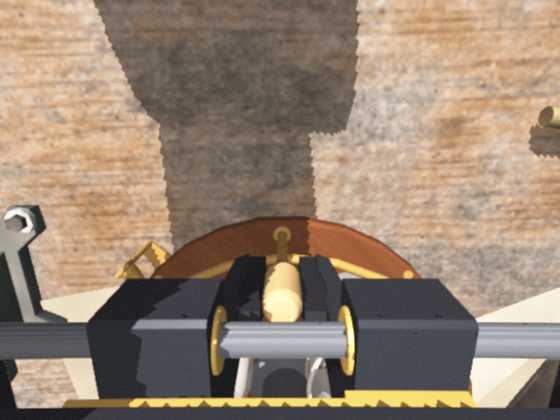

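```bash
python3 -m inch '[[0.9,[-0.02,-0.57,0],-3],[0.9,[-0.06,-1.14,0],-6],[0.9,[-0.24,-2.27,0],-12],[0.9,[-0.53,-3.37,0],-18],[0.9,[-0.94,-4.43,0],-24],[0.9,[-1.46,-5.45,0],-30],[0.9,[-2.08,-6.41,0],-36],[0.9,[-2.8,-7.29,0],-42],[0.9,[-3.2,-7.71,0],-45],[0.9,[-3.6,-8.1,0],-48],[0.9,[-3.6,-8.1,0],-48],[0.9,[-3.6,-8.1,0],-48]]'
python3 - <<'E'
from h import *
s=r.get_state();print(s["tool_pos"],s["eef_rot"],s["q"].round(2));d=s["tool_pos"][:2]-[.5855,.3042];print(np.hypot(*d),np.degrees(np.arctan2(d[1],d[0])))
E
```

```text
clock: 27.5
tool_pos: [0.5328, 0.211, 0.0742]
eef_rot: [-0.51, 0.86, 0.002, 0.003]
contact_force: [3.6, 4.0, 1.3]
opening: 0.178
[0.53284651 0.2109592  0.07415664] [-0.50963715  0.86038294  0.00202148  0.00266117] [ 0.07  1.04 -0.98  1.82  1.09  0.93  1.21]
0.10708052110154956 -119.45360900720871
```

```bash
python3 -m inch '[[0.5,[0,0,0],0],[0.5,[0,0,0],0],[0.5,[0,0,0],0],[0.5,[0,0,-3],0],[0.5,[0,0,-6.6],0],[0.5,[0,0,-6.6],8],[0.5,[-2,2,-6.6],16],[0.5,[-4,4,-6.6],24],[0.5,[-6,6,-6.6],32],[0.5,[-8,8,-6.6],40],[0.5,[-10,10,-6.6],48],[0.5,[-10.9,10.8,-6.6],56],[0.5,[-10.9,10.8,-6.6],64],[0.5,[-10.9,10.8,-6.6],72],[0.5,[-10.9,10.8,-6.6],80],[0.5,[-10.9,10.8,-6.6],88],[0.5,[-10.9,10.8,-6.6],91],[0.5,[-10.9,10.8,-6.6],91],[0.5,[-10.9,10.8,-6.6],91]]'
python3 - <<'E'
from h import *
s=r.get_state();print(s["tool_pos"],s["eef_rot"],s["q"].round(2));P=viewer.camera_params("wrist");np.save("P26.npy",P,allow_pickle=True)
im=viewer.snapshot("wrist"); cv2.imwrite("pics/w26.png",im[:,:,::-1]); print(proj(P,np.array([[.4906,.3579,.118]])))
im=viewer.snapshot("top"); crop(im,225,150,110,100,7,"pics/t26.png")
E
```

```text
clock: 29.4
tool_pos: [0.489, 0.3549, 0.139]
eef_rot: [0.256, 0.967, -0.001, -0.0]
contact_force: [0.6, -0.3, 0.3]
opening: 0.505
[0.48902837 0.35486128 0.13902602] [ 2.55870420e-01  9.66710935e-01 -5.24916401e-04 -1.43056767e-04] [-0.34  0.85 -0.67  1.7   0.68  0.84 -0.26]
[[289.77186615 246.08079745]]
```

View pics/w26.png

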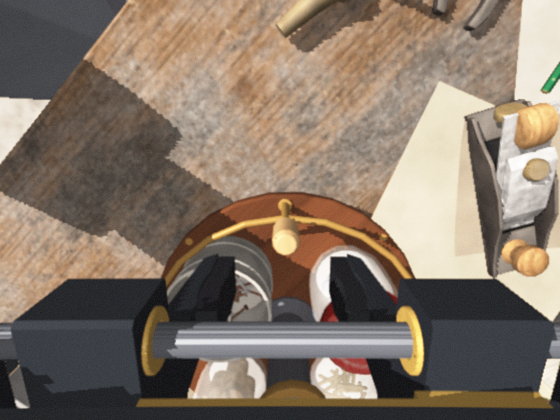

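View pics/t26.png

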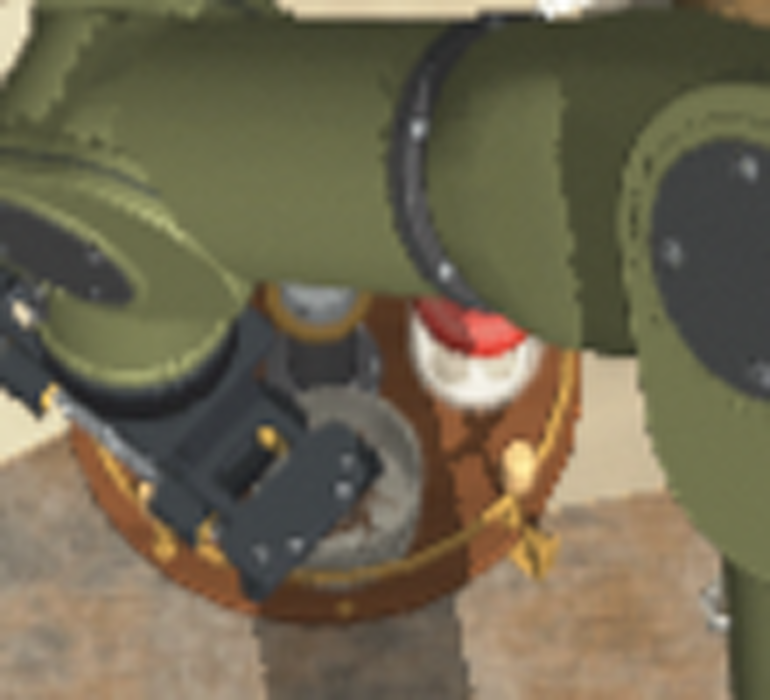

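```bash
python3 -m inch '[[0.5,[0.1,0.1,3],0],[0.5,[0.1,0.1,5.5],0],[0.5,[0.1,0.1,6.5],0],[0.5,[0.1,0.1,6.5],0],[0.9,[0.1,0.1,6.5],0],[0.9,[0.1,0.1,6.5],0],[0.9,[0.1,0.1,6.5],0],[0.9,[0.1,0.1,6.5],0],[0.9,[0.1,0.1,6.5],0]]' 20
python3 - <<'E'
from h import *
s=r.get_state();print(s["tool_pos"],s["eef_rot"],s["q"].round(2));d=s["tool_pos"][:2]-[.5855,.3042];print(np.hypot(*d),np.degrees(np.arctan2(d[1],d[0])))
E
```

```text
clock: 30.4
tool_pos: [0.4894, 0.357, 0.0751]
eef_rot: [0.257, 0.967, 0.001, 0.0]
contact_force: [0.4, -0.2, 4.4]
opening: 0.17
[0.48940458 0.3569958  0.07510797] [2.56632324e-01 9.66508828e-01 5.52113173e-04 4.79885221e-04] [-0.38  0.93 -0.6   1.73  0.76  0.73 -0.33]
0.10964363472953241 151.21515900437637
```

```bash
python3 -m inch '[[0.9,[-0.03,-0.57,0],-3],[0.9,[-0.08,-1.14,0],-6],[0.9,[-0.28,-2.28,0],-12],[0.9,[-0.59,-3.37,0],-18],[0.9,[-1.02,-4.43,0],-24],[0.9,[-1.56,-5.46,0],-30],[0.9,[-2.19,-6.41,0],-36],[0.9,[-2.55,-6.85,0],-39],[0.9,[-2.8,-7.14,0],-41],[0.9,[-2.8,-7.14,0],-41],[0.9,[-2.8,-7.14,0],-41],[0.9,[-2.8,-7.14,0],-41]]'
python3 - <<'E'
from h import *
s=r.get_state();print(s["tool_pos"],s["eef_rot"],s["q"].round(2));d=s["tool_pos"][:2]-[.5855,.3042];print(np.hypot(*d),np.degrees(np.arctan2(d[1],d[0])))
im=viewer.snapshot("top"); crop(im,225,150,110,100,7,"pics/t27.png")
im=viewer.snapshot("wrist"); cv2.imwrite("pics/w27.png",im[:,:,::-1])
im=viewer.snapshot("scene"); crop(im,190,130,150,140,4.4,"pics/s27.png")
E
```

```text
clock: 31.6
tool_pos: [0.4792, 0.2818, 0.0751]
eef_rot: [-0.098, 0.995, 0.001, 0.001]
contact_force: [4.0, 0.7, 5.4]
opening: 0.167
[0.4792125  0.28182958 0.0750553 ] [-9.77414811e-02  9.95210522e-01  7.10896120e-04  1.45389715e-03] [-0.19  0.93 -0.75  1.88  0.96  0.73  0.26]
0.1086161468066478 -168.11438565804607
```

View pics/t27.png

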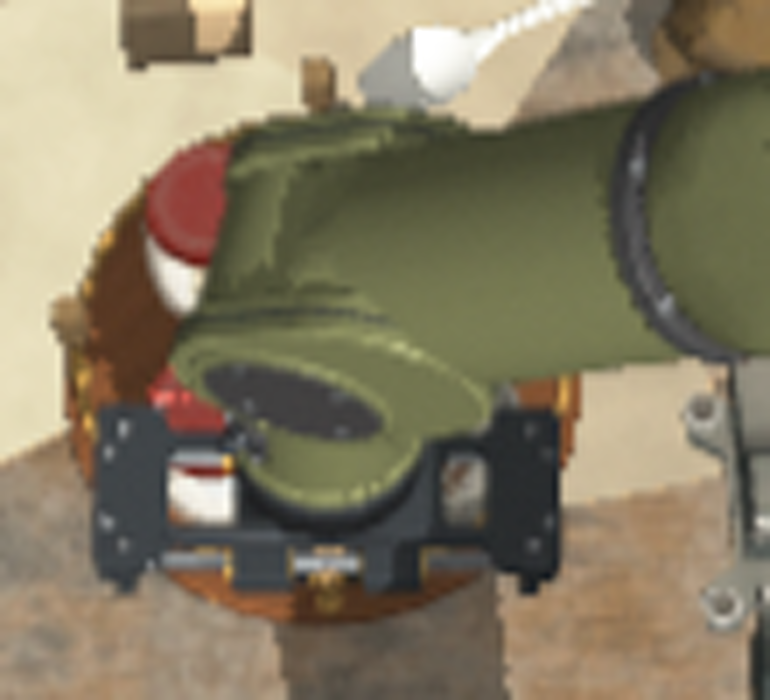

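View pics/w27.png

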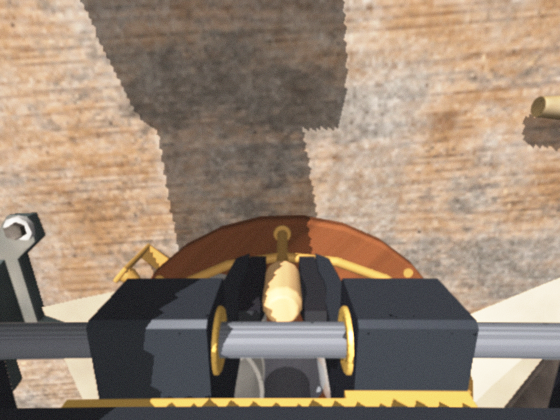

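View pics/s27.png

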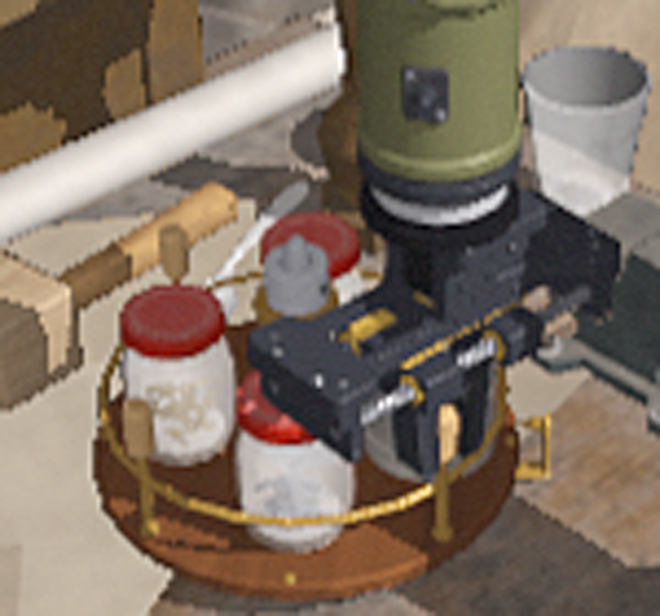

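```bash
python3 - <<'E'
from h import *
P=viewer.camera_params("wrist");np.save("P27.npy",P,allow_pickle=True)
im=viewer.snapshot("wrist"); crop(im,100,225,90,70,8,"pics/w28.png")
im=viewer.snapshot("scene"); crop(im,295,215,35,35,18,"pics/s28.png")
E
```

```text
(no output)
```

View pics/w28.png

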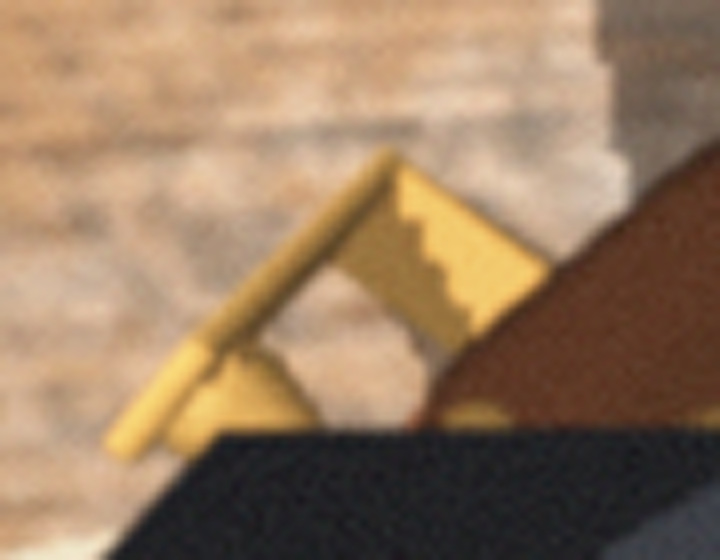

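View pics/s28.png

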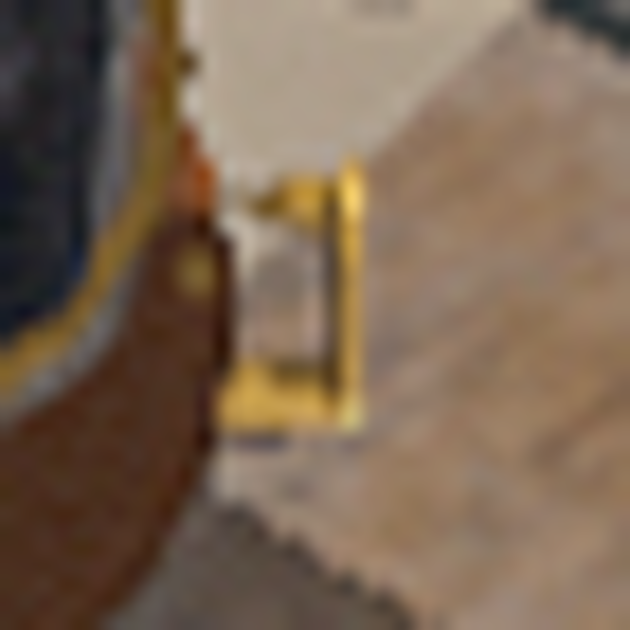

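```bash
python3 - <<'E'
from h import *
P=np.load("P27.npy",allow_pickle=True).item();S=viewer.camera_params("scene")
a=np.array([.5853,.3044])
w=lambda x,y:(100+x/8-.4,225+y/8-.4); s=lambda x,y:(295+x/18-.5,215+y/18-.5)
def rep(n,X):
    d=X[:2]-a;print(n,X.round(4),np.linalg.norm(d).round(4),np.degrees(np.arctan2(d[1],d[0])).round(1))
for z in (0,.003,.006): rep("w botcorner",onz(P,w(392,150),z)); rep("w in",onz(P,w(550,265),z))
for z in (.04,.043): rep("w topcorner outer",onz(P,w(105,440),z)); rep("w topcorner2",onz(P,w(125,460),z)); rep("w arrow base",onz(P,w(215,350),z))
rep("w dot",onz(P,w(480,418),.032))
for z in (0,.003): rep("s bot",onz(S,s(350,425),z))
rep("s top",onz(S,s(352,165),.043)); rep("s arrow tip",onz(S,s(245,200),.043)); rep("s dot",onz(S,s(195,265),.032));rep("s inner bot",onz(S,s(225,410),.002))
rep("tri bot",tri([(P,np.array(w(392,150))),(S,np.array(s(362,425)))])[0])
E
```

```text
w botcorner [0.517  0.1894 0.    ] 0.1337 -120.7
w in [0.5256 0.2046 0.    ] 0.1163 -120.9
w botcorner [0.5156 0.1904 0.003 ] 0.1336 -121.4
w in [0.5241 0.2054 0.003 ] 0.1164 -121.7
w botcorner [0.5142 0.1914 0.006 ] 0.1335 -122.2
w in [0.5225 0.2062 0.006 ] 0.1166 -122.6
w topcorner outer [0.5264 0.1831 0.04  ] 0.1348 -115.9
w topcorner2 [0.5279 0.1847 0.04  ] 0.1327 -115.6
w arrow base [0.5171 0.1909 0.04  ] 0.1324 -121.0
w topcorner outer [0.5246 0.1844 0.043 ] 0.1345 -116.9
w topcorner2 [0.526 0.186 0.043] 0.1324 -116.6
w arrow base [0.5154 0.1921 0.043 ] 0.1323 -121.9
w dot [0.5237 0.209  0.032 ] 0.1136 -122.9
s bot [0.5191 0.1884 0.    ] 0.1336 -119.7
s bot [0.5162 0.1903 0.003 ] 0.1334 -121.2
s top [0.5225 0.187  0.043 ] 0.1331 -118.1
s arrow tip [0.5236 0.2032 0.043 ] 0.1185 -121.4
s dot [0.5266 0.2091 0.032 ] 0.1119 -121.6
s inner bot [0.5285 0.2026 0.002 ] 0.1166 -119.2
tri bot [0.5147 0.1902 0.0041] 0.1343 -121.7
```

```bash
python3 - <<'E'
from h import *
P=np.load("P22.npy",allow_pickle=True).item()
a=np.array([.5853,.3044])
w=lambda x,y:(110+x/7-.4,120+y/7-.4)
def rep(n,X):
    d=X[:2]-a;print(n,X.round(4),np.linalg.norm(d).round(4),np.degrees(np.arctan2(d[1],d[0])).round(1))
for p in ((203,215),(188,303)): rep(p,onz(P,w(*p),.043))
for p in ((208,218),(318,190),(208,300),(310,300)): rep(p,onz(P,w(*p),.002))
im=cv2.imread("pics/w2.png")[:,:,::-1];crop(im,305,105,40,45,14,"pics/w2p.png")
im=cv2.imread("pics/w15.png")[:,:,::-1];crop(im,120,135,50,50,12,"pics/w15p.png")
E
```

```text
(203, 215) [0.5135 0.1912 0.043 ] 0.134 -122.4
(188, 303) [0.5234 0.1847 0.043 ] 0.1347 -117.3
(208, 218) [0.5136 0.1742 0.002 ] 0.1486 -118.8
(318, 190) [0.5145 0.1911 0.002 ] 0.1337 -122.0
(208, 300) [0.5247 0.1693 0.002 ] 0.148 -114.2
(310, 300) [0.529  0.1837 0.002 ] 0.1332 -115.0
```

View pics/w2p.png

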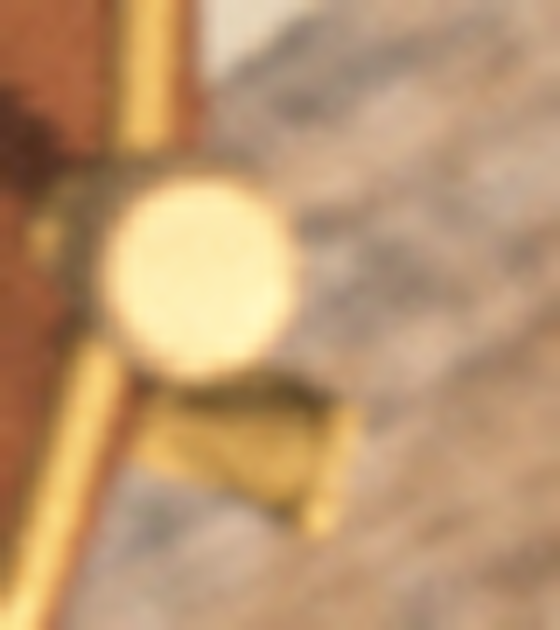

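View pics/w15p.png

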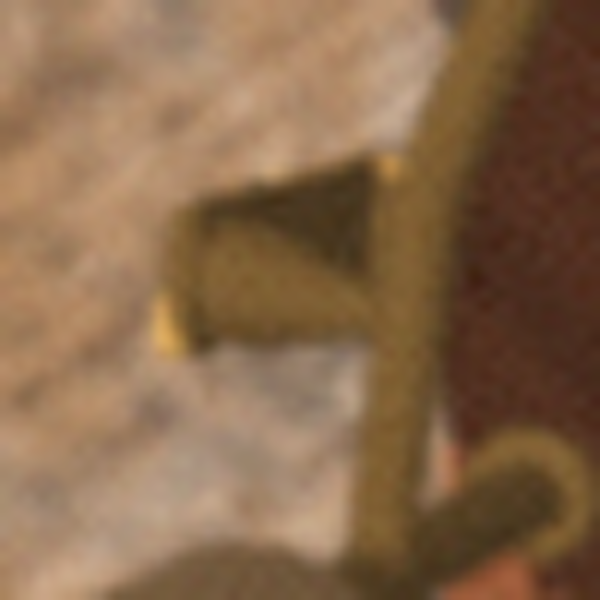

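```bash
python3 -m inch '[[0.9,[-0.01,-0.2,0],-1],[0.9,[-0.02,-0.4,0],-2],[0.9,[-0.03,-0.6,0],-3],[0.9,[-0.03,-0.6,0],-3],[0.9,[-0.03,-0.6,0],-3],[0.9,[-0.03,-0.6,0],-3]]'
python3 - <<'E'
from h import *
s=r.get_state();print(s["tool_pos"],s["eef_rot"],s["opening"]);d=s["tool_pos"][:2]-[.5853,.3044];print(np.hypot(*d),np.degrees(np.arctan2(d[1],d[0])))
P=viewer.camera_params("wrist");np.save("P29.npy",P,allow_pickle=True)
im=viewer.snapshot("wrist"); crop(im,100,225,90,70,8,"pics/w29.png"); cv2.imwrite("pics/w29f.png",im[:,:,::-1])
im=viewer.snapshot("scene"); crop(im,270,195,65,60,11,"pics/s29.png")
im=viewer.snapshot("top"); crop(im,270,190,60,55,11,"pics/t29.png")
E
```

```text
clock: 32.45
tool_pos: [0.4807, 0.276, 0.0751]
eef_rot: [-0.124, 0.992, 0.001, 0.002]
contact_force: [5.7, 0.7, 6.5]
opening: 0.171
[0.48071802 0.27604291 0.07505283] [-1.24253298e-01  9.92249059e-01  8.03272980e-04  1.50885620e-03] 0.1705035104511064
0.10835826886302102 -164.82918725402578
```

View pics/w29.png

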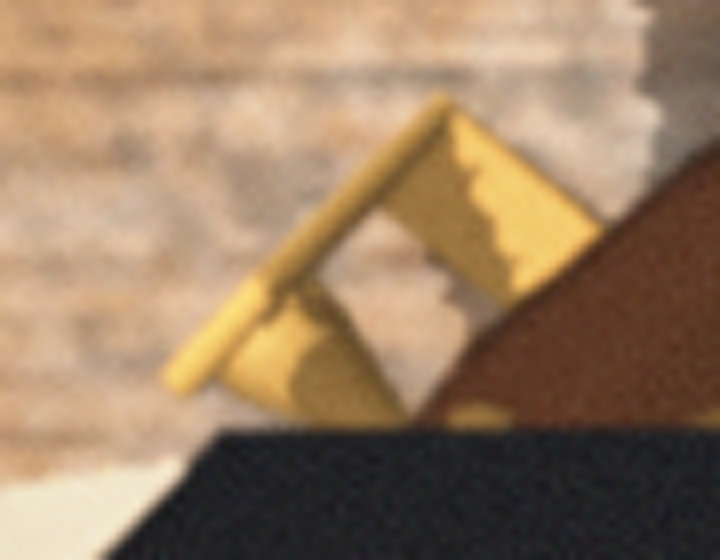

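View pics/s29.png

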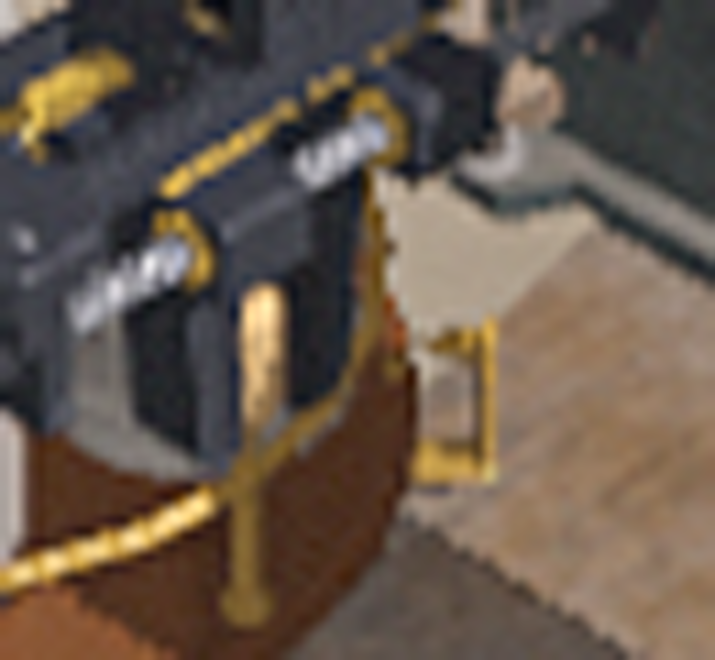

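View pics/t29.png

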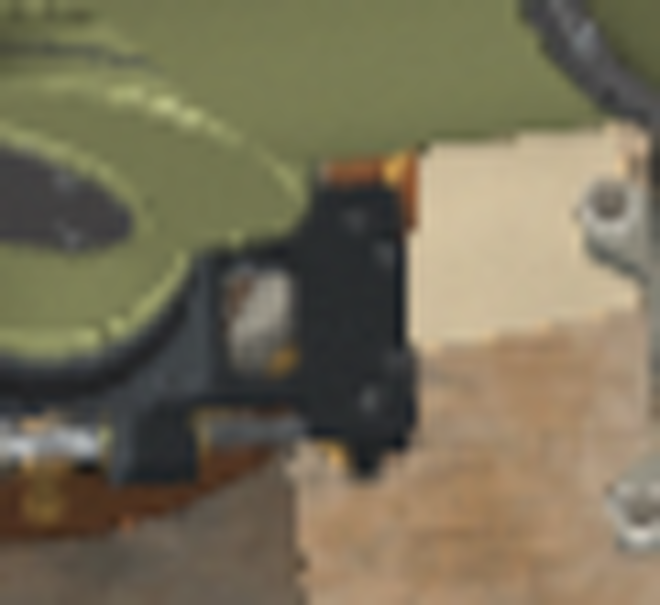

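```bash
python3 - <<'E'
from h import *
P=np.load("P29.npy",allow_pickle=True).item()
a=np.array([.5853,.3044])
w=lambda x,y:(100+x/8-.4,225+y/8-.4)
def rep(n,X):
    d=X[:2]-a;print(n,X.round(4),np.linalg.norm(d).round(4),np.degrees(np.arctan2(d[1],d[0])).round(1))
rep("top near",onz(P,w(262,275),.043));rep("top far",onz(P,w(168,378),.043));rep("arrow tip",onz(P,w(408,425),.042));rep("dot",onz(P,w(480,416),.032));rep("bot near",onz(P,w(442,97),.002))
im=cv2.imread("pics/w29f.png")[:,:,::-1];crop(im,380,240,60,50,12,"pics/w29d.png")
for ang in (-119.8-90,-120-90): print(proj(P,np.array([[a[0]+.1135*np.cos(np.radians(ang)),a[1]+.1135*np.sin(np.radians(ang)),.032]])))
E
```

```text
top near [0.5145 0.1909 0.043 ] 0.1337 -121.9
top far [0.5247 0.1851 0.043 ] 0.1338 -116.9
arrow tip [0.5248 0.2029 0.042 ] 0.1181 -120.8
dot [0.5287 0.2056 0.032 ] 0.1139 -119.8
bot near [0.5162 0.19   0.002 ] 0.1337 -121.1
[[409.53178999 273.44161802]]
[[409.93052957 273.83273269]]
```

View pics/w29d.png

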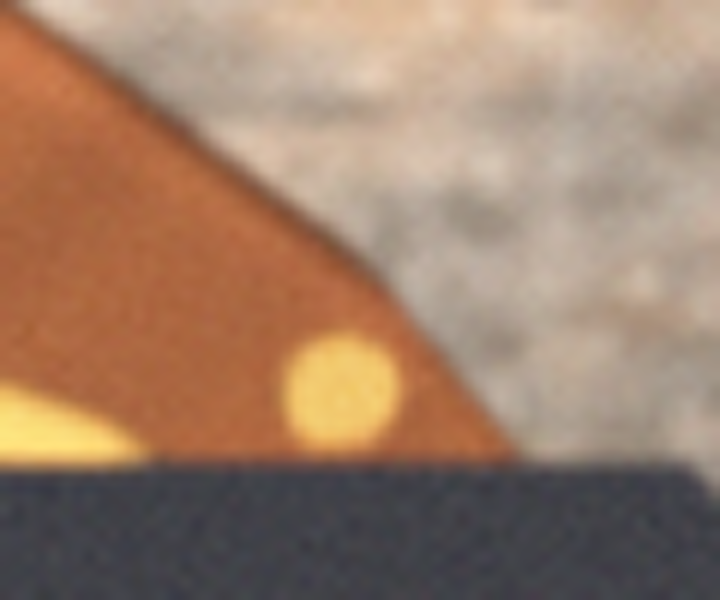

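```bash
python3 -m inch '[[0.9,[0,0,0],0],[0.9,[0,0,0],0],[0.9,[0,0,0],0],[0.9,[0,0,0],0],[0.9,[0,0,0],0]]' 25
python3 - <<'E'
from h import *
s=r.get_state();print(s["tool_pos"],s["qd"].round(4),s["opening"])
im=viewer.snapshot("scene"); crop(im,190,130,150,140,4.4,"pics/s30.png")
E
```

```text
clock: 33.1
tool_pos: [0.4807, 0.276, 0.0751]
eef_rot: [-0.124, 0.992, 0.001, 0.001]
contact_force: [4.6, 2.3, 6.4]
opening: 0.172
[0.48070434 0.27603477 0.07505444] [ 0.0001 -0.001  -0.0012 -0.0004  0.     -0.0003 -0.0001] 0.17182899508804778
```

View pics/s30.png

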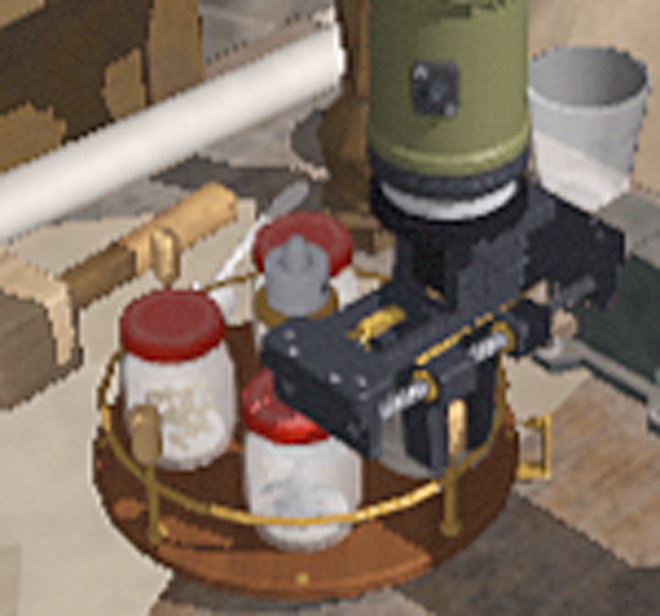

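The scene view shows collar on washer at (297,285), finial gripped at (457,430), and the tin by the pointer at (538,445). Everything is still, so I hand in.

```bash
python3 -c "
from plant import r
print(r.finish_job())"
```

```text
the job is handed in; nothing more can be done
None
```

I seated the washer on the column and the collar on the washer, then turned the tray about 127° anticlockwise in two grips. I handed in at about 33 s of the 72 s with the gripper still holding finial_3; the job reported no verdict.

- **Rings:** The tool met resistance at the heights where the rings should be home, about 122 mm for the washer's underside and 130 mm for the collar's. Pictures after release show both flat on the spindle.
- **Tin at the pointer:** The tin is at about -119.8° and the middle of the pointer at about -119.4°. The estimates scatter by 1 to 2°, or about 2 mm at the tin, against the 7 mm allowed.
- **Hold:** The arm was at rest, set to 25 N of grip. The reported opening of 15 mm fits the 16 mm finial. The contact force on the tray itself is not measured.
- **Bystanders:** I did not knowingly touch the tap, the pliers or the turquoise ring, but took no final picture of them.

**Fingertip discrepancy:** Touching the worktop and both cameras put the fingertips about 10 mm behind the reported TCP, not 14 mm ahead as stated. The first closing on the washer therefore passed over it without contact. I used the measured height from then on.

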